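# Bring the bathroom window in to the stay's narrow hole

### The arm

A 6-joint arm with a two-finger parallel gripper is mounted at the origin on the work surface. World frame = base frame: x ahead of the robot, y to its left, z up, the work surface at z = 0. Lengths are in m, angles in rad, forces in N, time in s.
With the tool pointing down it reaches from about 0.25 to 0.85 m from the base axis. Payload 12.5 kg.
Tool frame: the origin (TCP) lies between the finger pads; the fingertips stand env.tcp_to_tips ahead of it and the grasp point (between the pads) lies 6 mm ahead of it (env.tcp_to_tips is the distance from the TCP to the fingertips, in m); z points along the fingers, x is the direction in which the jaws open and shut, and the axes are right-handed (so a half turn about z gives the same grasp; the last joint's range is limited). The gripper opens to 93 mm and grips with 3 to 60 N. Pads are 15 mm wide; open, the fingers measure 128 mm over their backs; the gripper's body (75 mm by 188 mm) begins 65 mm behind the grasp point.
Start: joints at [-1.204, 0.351, 1.652, -0, 1.139, -0.085], TCP at [0.24, -0.495, 0.244] pointing down, gripper open.
Joint ranges: [-2.75, 2.75], [-0.79, 2.1], [0.01, 2.65], [-1.57, 4.71], [0.07, 3.14], [-2.87, 2.87]. Speed limits (rad/s): [2.22, 2.22, 2.79, 3.14, 3.14, 3.14].

### API

Orientations are given as a unit quaternion [x, y, z, w].
In Python, from workcell import env gives the robot as it stands.
- The arm moves only by the tool arm_command, never from a script. Its argument "motion" is a list that holds one entry, the list of rows, each a list of 7 numbers: the opening, from 0 (shut) to 1 (fully open), then the shift along the tool's x, y, z each as a share of 400 mm, from -1 to 1, then the turn, a rotation vector about the tool's x, y, z each as a share of pi/4 rad, from -1 to 1. In form: [[[fingers, dx, dy, dz, rx, ry, rz], ...]]. A call has 1 to 8 rows; each row is the pose to reach, as a shift and turn from the pose measured when the call began, along the tool's axes at that moment; what a row does not reach only later rows make up. A row lasts 1/10 s, in which the tool goes at most 50 mm and 8.59 degrees, less where a joint would pass 70% of its speed; a pose out of reach is approached as far as the arm can. A call with a number of a shift or a turn outside -1 to 1 is refused whole. A call with a gripper value outside its range is refused whole. The fingers move at their own pace and stop on an object; "newtons" is the grip in N (left out, the last holds). Time passes only in rows, so rows that repeat a pose let the fingers close. It gives the time, the measured TCP pose, the force and the opening at its end, in the units of the state.
- env.get_obs(): the state, without advancing time (a new reading comes with each control period).
- env.get_image(name): name is "side" or "top"; returns the picture (420x560x3 uint8, red, green, blue); there is no depth.
- env.calibration(name): a dict with "camera_matrix" (3x3 intrinsics, pixels), "distortion" ([k1, k2, p1, p2, k3] as OpenCV has them; the pictures are not rectified), "R" (3x3) and "t" (3): a world point X has camera coordinates R X + t. Camera axes: x right, y down, z forward; pixel columns grow to the right and rows downward; lengths in m; the calibration is good to about 2 mm. A picture is of the moment at which its call begins. calibration takes no time and is no camera call.
- env.job_done(): hands the job in, once; it reports no verdict.
Trained networks look in the newest picture that a camera, given by its name, has taken for a name from the list of things; names that differ only in an ending like _2 or _b are one class to them, and where a whole thing is asked for, a point or a joint stands for the part that bears it (a point fixed in the world has none). Each returns a list of dicts, best first, with "conf" (0 to 1); they miss things now and then, are a little off and sometimes report something else, mostly with a low value. They report only what shows in the picture. A call takes as long as a camera call.
- env.recognise(query, camera): "box" ([left, top, width, height] in pixels, round what is visible of it).
The state is a dict: "time": time; "joints": joint angles; "joint_velocities": joint speeds; "joint_efforts": joint torques, N m; "tcp_pos": TCP position; "orientation": TCP orientation; "wrist_force": force on the tool from outside, world axes, zero at the start; "moment": the same for the moment, N m; "finger_gap": finger opening in m.
Only numpy, scipy, OpenCV 4.12 (cv2) and the standard library are available. Lean on these libraries where they do the work, as an engineer would, in place of code of your own. Each camera call takes 0.05 s, during which the arm holds its last target.

### The job

It is getting cold in the bathroom: bring the window in from the stay's widest hole to its narrowest. Lift the stay off the pin on the sash and lay its thick end down on the ledge beside the pin, let go and push the sash in, then take the stay again and drop the hole nearest its pivot over the pin, all the way down. Leave the things on the bamboo tiers where they are.

Things in the scene. Friction and masses are not known exactly. Their poses are not given: they have to be found in the camera images.
- pivot (a point): axis of the stay's fixed pivot post, 42.5 above the ledge (the work surface, z = 0). It belongs to a small white window, frame 465 wide, 335 high, 60 deep, fixed upright on the ledge: x points outdoors, away from the robot, y along the window to its hinge side. The frame's room face is at x +35, from y +18 to +482; the sash hinges on an upright axis at x +15, y +440 (mm) and opens towards -x.
- sash_top (a point): middle of the sash's flat top edge 45 mm in from its free edge, 318 above the ledge; x across the 44 thickness (outwards), y along the sash to the hinge axis, which is at x -22, y +330 from here. The sash, 375 wide, its underside 58 up, is pushed in from its room side; a level lever handle is on that face, 195 up. Its stiff hinge keeps it where it is left; 1 to 3 N at the free edge move it.
- pin_tip (a point): top of the upright steel pin, 8 thick with a round tip, 54 above the ledge. The pin stands 14 high on a small shelf (26 by 80, its top 40 above the ledge) screwed to the foot of the sash, 25 past the sash's free edge, 12 to the room side of its room face, 400 from the hinge axis. Axes as the sash: x outwards, y to the hinge.
- stay: the stay: flat steel bar 24 wide, 5 thick, 315 long, three 12 mm holes in line. Origin: its pivot, 42.5 above the ledge, where point pivot is; x along the bar to its thick end, z up through it. It swings freely and tilts at the pivot: level when seated on the pin's shelf; let go beside the shelf it sinks until its far end rests on the ledge.
- stay_bulb (a point): centre of the stay's thick end, the grip: a round steel bulb 21 thick, 46 long along the bar, cranked up so that its centre is 280 from the pivot along the bar and 20 above the bar's middle plane. 62.5 above the ledge when the stay is seated on the shelf, 20 when it lies on the ledge (the bar then tilts 0.15 rad down). Axes as stay.
- hole_near (a point): centre (mid-thickness) of the hole nearest the pivot, 100 from it along the bar: the hole that is wanted. The other two are at 140 and 180. Fully down over the pin it is 11.5 below the pin's tip, and the bar then points 148 degrees from the window's x axis (turning towards its y; axes of point pivot); at the start 153 degrees.
- hole_far (a point): centre of the hole farthest from the pivot, 180 from it, over the pin at the start.
- tiers: bystander: two stacked bamboo trays, 170 by 274 in plan, upper rim 148 high, to the right of the work (jar on top reaches 220). Origin under the centre.
- jar: bystander on the upper tier: closed clear glass jar of cotton swabs, 68 across, 92 high; origin under its centre
- clip: bystander on the upper tier: hair clip, 64 by 24 by 21; origin under its centre
- cup: bystander on the lower tier: ceramic cup, 70 across, 80 high; origin under its centre
- brush: bystander on the lower tier: nail brush, 86 by 36, 35 high; origin under its centre

How it is judged:
By the outcome, as a careful person would: the job done as asked, in the order asked, and still so for the second after the job is handed in, with the robot touching nothing.
It also fails if it takes over 72 s, if anything falls off the work surface, if the arm or the gripper's body presses on something with over 40 N, if the wrist force passes 120 N, or if a joint passes its speed limit or range.

## Working session

There is one attempt and no reset: what is moved stays moved. The work goes in short steps, Python scripts to look and compute and a tool call to move; the robot and the scene stay as the last step left them, time stands still between calls to the robot, and variables do not carry over. Pictures are saved under pics/ and viewed, and the job is handed in when it is done.

Besides the shell and the picture viewer there is one more tool, called after "Request:" by a JSON object that holds its "api" and its "payload", one argument or row to a line. arm_command: Moves the arm, as the interface text tells. Shift numbers are shares of 400 mm and turn numbers shares of pi/4 rad, none past 1 either way. Its arguments: {"type":"object","properties":{"motion":{"type":"array","items":{"type":"array","items":{"type":"array","items":{"type":"number","minimum":-1,"maximum":1}}}},"newtons":{"type":"number"}},"required":["motion"]}

```bash
ls; mkdir -p pics
python3 - <<'E'
from workcell import env
import cv2
for n in ['side','top']:
    im=env.get_image(n); cv2.imwrite(f'pics/a_{n}.png',im[:,:,::-1])
    c=env.calibration(n); print(n,c)
print(env.tcp_to_tips)
o=env.get_obs(); print(o)
for n in ['side','top']:
    for q in ['pivot','sash_top','pin_tip','stay','stay_bulb','hole_near','hole_far','tiers','jar']:
        r=env.recognise(q,n); print(n,q,[(x['conf'],x['box']) for x in r[:3]])
E
```

```text
pics
side {'camera_matrix': array([[479.06452654,   0.        , 278.1346375 ],
       [  0.        , 479.06452654, 205.87365791],
       [  0.        ,   0.        ,   1.        ]]), 'distortion': array([-0.00752881,  0.        ,  0.        ,  0.        ,  0.        ]), 'R': array([[ 0.9934134 , -0.11362531,  0.01480224],
       [-0.06587272, -0.67200783, -0.73760848],
       [ 0.09375822,  0.73177508, -0.67506639]]), 't': array([-0.63842699,  0.00497112,  1.44293418])}
top {'camera_matrix': array([[496.84036942,   0.        , 284.96377444],
       [  0.        , 496.84036942, 206.44029409],
       [  0.        ,   0.        ,   1.        ]]), 'distortion': array([-0.17239476,  0.        ,  0.        ,  0.        ,  0.        ]), 'R': array([[-0.02043406, -0.99965221, -0.01667082],
       [-0.99099176,  0.02245878, -0.13202626],
       [ 0.13235475,  0.01382281, -0.99110602]]), 't': array([-0.23410337,  0.62241128,  1.58242564])}
0.025
{'time': 0.1, 'joints': array([-1.20359912e+00,  3.51175878e-01,  1.65234734e+00,  2.17135068e-05,
        1.13907529e+00, -8.46018264e-02]), 'joint_v
[... 934 characters left out ...]
 hole_near [(0.61, [219.9, 156.3, 96.3, 39.8])]
side hole_far [(0.64, [222.0, 154.2, 91.5, 41.5])]
side tiers [(0.63, [171.3, 253.0, 91.7, 144.3]), (0.57, [207.6, 336.7, 22.2, 20.1])]
side jar [(0.97, [188.6, 292.1, 39.7, 49.2])]
top pivot [(0.73, [34.5, 112.5, 229.3, 142.5])]
top sash_top [(0.7, [63.9, 133.7, 131.4, 92.2])]
top pin_tip [(0.98, [62.7, 131.0, 133.5, 88.9])]
top stay [(0.9, [172.7, 169.1, 57.5, 86.8])]
top stay_bulb [(0.95, [170.7, 173.0, 62.2, 78.7])]
top hole_near [(0.69, [172.2, 171.2, 57.5, 78.5])]
top hole_far [(0.93, [169.5, 170.7, 58.5, 83.8]), (0.73, [320.1, 220.5, 94.7, 61.2])]
top tiers [(0.57, [319.4, 221.3, 98.2, 62.2])]
top jar [(0.58, [377.0, 244.3, 27.0, 23.5])]
```

Run:
```python
import cv2
a=cv2.imread('pics/a_side.png'); b=cv2.imread('pics/a_top.png')
cv2.imwrite('pics/z_side.png',cv2.resize(a[20:240,190:390],None,fx=2.7,fy=2.7,interpolation=cv2.INTER_CUBIC))
cv2.imwrite('pics/z_top.png',cv2.resize(b[100:270,20:260],None,fx=3.3,fy=3.3,interpolation=cv2.INTER_CUBIC))
```

```text
(no output)
```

View pics/a_side.png

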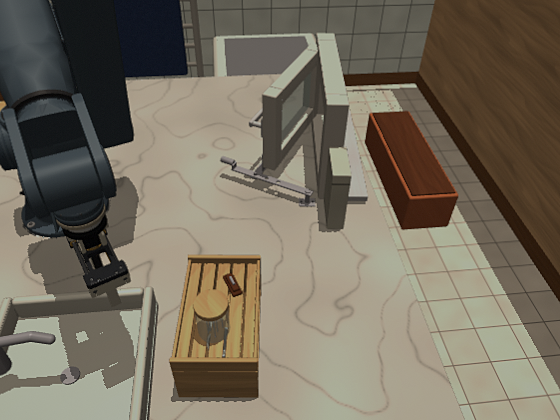

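View pics/a_top.png

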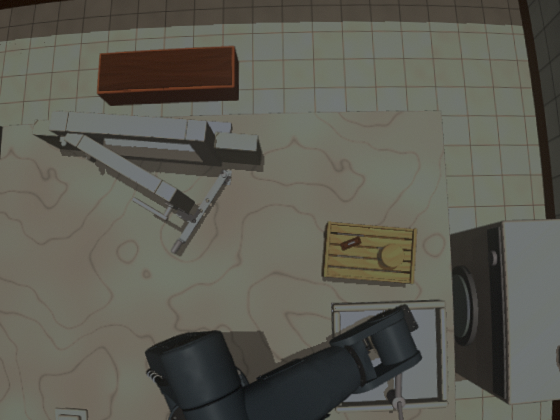

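View pics/z_side.png

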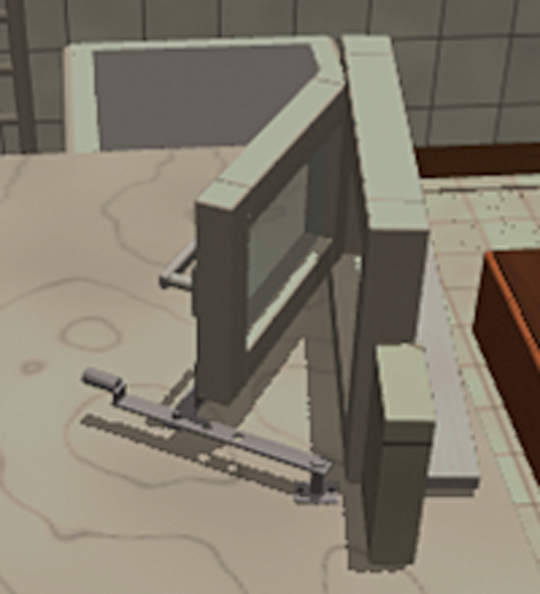

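View pics/z_top.png

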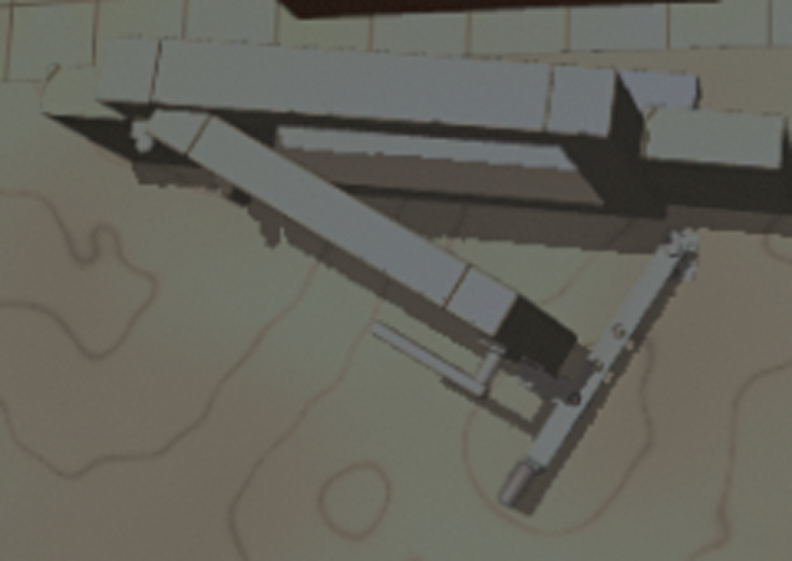

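The views show the stay running from its pivot (top ≈(227,174), side ≈(308,192)) to its bulb (top ≈(177,246), side ≈(227,160)). The pin is in the third hole and the sash is ajar. I'll fit the window pose from these key points.

```bash
cat > h.py <<'E'
import numpy as np, cv2
from scipy.optimize import least_squares, brentq
from scipy.spatial.transform import Rotation as Rn
from workcell import env
def proj(n,P):
    c=env.calibration(n); P=np.atleast_2d(P).astype(float)
    return cv2.projectPoints(P,cv2.Rodrigues(c['R'])[0],c['t'],c['camera_matrix'],c['distortion'])[0][:,0]
H=np.array([.015,.440])
def win(p,q):  # pivot-frame pts ->world
    q=np.atleast_2d(np.asarray(q,float)); c,s=np.cos(p[2]),np.sin(p[2])
    o=q.copy(); o[:,0]=p[0]+c*q[:,0]-s*q[:,1]; o[:,1]=p[1]+s*q[:,0]+c*q[:,1]; return o
def sash(a,q): # sash-local about hinge: x outwards,y to hinge ; a = opening angle
    q=np.atleast_2d(np.asarray(q,float)); c,s=np.cos(a),np.sin(a)
    o=q.copy(); # y axis local = (s,c), x axis = (c,-s)
    o[:,0]=H[0]+q[:,0]*c+q[:,1]*s; o[:,1]=H[1]-q[:,0]*s+q[:,1]*c; return o
def stayp(th,q,tilt=0.):
    q=np.atleast_2d(np.asarray(q,float)); o=q.copy()
    r=q[:,0]*np.cos(tilt)-q[:,2]*np.sin(tilt); z=q[:,0]*np.sin(tilt)+q[:,2]*np.cos(tilt)
    o[:,0]=r*np.cos(th)-q[:,1]*np.sin(th); o[:,1]=r*np.sin(th)+q[:,1]*np.cos(th); o[:,2]=.0425+z; return o
def boxl(x0,x1,y0,y1,z0,z1):
    c=[(x,y,z) for x in(x0,x1) for y in(y0,y1) for z in(z0,z1)]
    return np.array(c),[(0,1),(0,2),(0,4),(3,1),(3,2),(3,7),(5,1),(5,4),(5,7),(6,2),(6,4),(6,7)]
def overlay(n,im,p,a,th,tilt,fn,crop,f):
    x0,y0,x1,y1=crop; big=cv2.resize(im[y0:y1,x0:x1,::-1],None,fx=f,fy=f,interpolation=cv2.INTER_CUBIC)
    def ln(P,E,col):
        u=(proj(n,P)-[x0,y0]+.5)*f
        for i,j in E: cv2.line(big,tuple(int(v) for v in u[i]),tuple(int(v) for v in u[j]),col,1,cv2.LINE_AA)
    P,E=boxl(.035,.095,.018,.482,0,.335); ln(win(p,P),E,(255,0,0))
    P,E=boxl(0,.044,-.375,0,.058,.318); ln(win(p,sash(a,P)),E,(0,255,0))
    P,E=boxl(-.025,.001,-.415,-.335,.037,.040); ln(win(p,sash(a,P)),E,(0,255,255))
    ln(win(p,sash(a,[(-.012,-.4,.04),(-.012,-.4,.054)])),[(0,1)],(255,0,255))
    P,E=boxl(-.012,.257,-.012,.012,-.0025,.0025); ln(win(p,stayp(th,P,tilt)),E,(0,0,255))
    P,E=boxl(.257,.303,-.0105,.0105,.0095,.0305); ln(win(p,stayp(th,P,tilt)),E,(0,0,255))
    cv2.imwrite(fn,big)
E
cat > fit.py <<'E'
from h import *
a0=np.radians(24.4); th0=np.radians(153)
# name, px side/top, fn
obs=[]
def Z(n,u,v): return (190+u/2.7-.5,20+v/2.7-.5) if n=='side' else (20+u/3.3-.5,100+v/3.3-.5)
F=lambda x,y,z:lambda a,th:np.array([[x,y,z]])
S=lambda x,y,z:lambda a,th:sash(a,[x,y,z])
T=lambda x,y,z:lambda a,th:stayp(th,[x,y,z])
obs=[('top',(684,243),T(0,0,.004)),('top',(518,482),T(.280,0,.0105+.02)),('top',(573,398),T(.18,0,.0025)),
('side',(318,465),T(0,0,.004)),('side',(102,376),T(.280,0,.030)),
('top',(612,136),F(.035,.018,.335)),('top',(615,72),F(.095,.018,.335)),('top',(97,101),F(.035,.482,.335)),
('top',(490,340),S(0,-.375,.318)),('top',(517,296),S(.044,-.375,.318)),
('side',(196,204),S(0,-.375,.318)),('side',(244,209),S(.044,-.375,.318)),('side',(199,396),S(0,-.375,.058)),('side',(238,405),S(.044,-.375,.058)),
('side',(367,228),F(.035,.018,.335)),('side',(428,231),F(.095,.018,.335)),('side',(343,37),F(.035,.482,.335)),('side',(389,37),F(.095,.482,.335))]
def res(p):
    return np.concatenate([(proj(n,win(p[:3],f(p[3],p[4])))[0]-Z(n,*u)) for n,u,f in obs])
def pri(p): return np.r_[res(p),(p[3:]-[a0,th0])/np.radians(.5)]
s=least_squares(pri,[.7,0.1,0,a0,th0],loss='soft_l1')
print(s.x,np.degrees(s.x[2:])); print(res(s.x).reshape(-1,2).round(1).tolist())
np.save('p.npy',s.x)
for n,c,f in(('side',(190,20,390,240),2.7),('top',(20,100,260,270),3.3)):
    overlay(n,cv2.imread(f'pics/a_{n}.png')[:,:,::-1],s.x[:3],s.x[3],s.x[4],0,f'pics/o_{n}.png',c,f)
p=s.x
print('pivot',win(p,[[0,0,.0425]]),'pin',win(p,sash(p[3],[-.012,-.4,.054])),'hole',win(p,stayp(p[4],[.18,0,0])),'bulb',win(p,stayp(p[4],[.28,0,.02])),'sashtop',win(p,sash(p[3],[.022,-.33,.318])))
E
python3 fit.py
```

```text
[ 0.72588325 -0.04859251 -0.1146837   0.42153586  2.67215727] [ -6.57089185  24.15222579 153.10333387]
[[-2.8, 1.7], [-1.1, 0.6], [0.9, 0.7], [0.3, -0.6], [0.3, -0.9], [-0.5, 0.6], [1.3, -1.0], [-0.6, -0.2], [1.5, -0.6], [1.5, -1.1], [-0.3, -1.5], [-3.7, 0.1], [-0.7, 1.4], [-2.4, 1.8], [1.3, -0.1], [1.4, -0.9], [-0.1, -0.9], [0.7, -0.7]]
pivot [[ 0.72588325 -0.04859251  0.0425    ]] pin [[0.57646332 0.04907285 0.054     ]] hole [[0.57572757 0.05067115 0.0425    ]] bulb [[0.49230775 0.10581762 0.0625    ]] sashtop [[0.64145358 0.09187783 0.318     ]]
```

View pics/o_side.png

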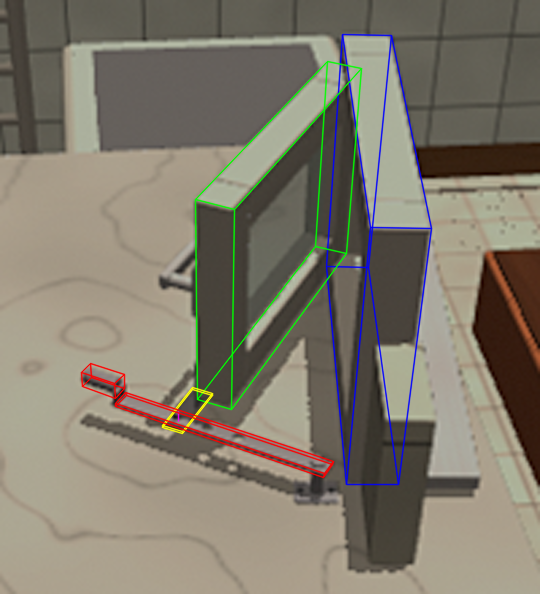

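View pics/o_top.png

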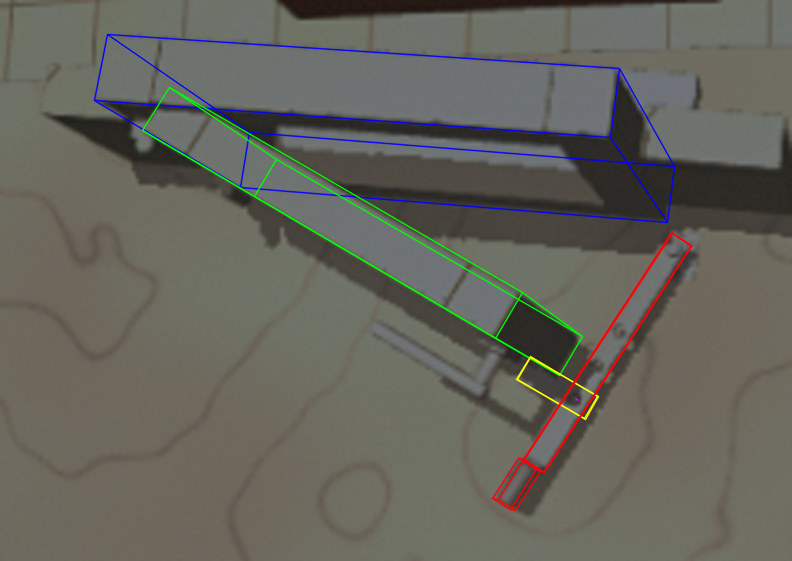

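```bash
cat >> h.py <<'E'
def rel(pos,R):
    o=env.get_obs(); R0=Rn.from_quat(o['orientation']); d=R0.inv().apply(np.asarray(pos)-o['tcp_pos'])
    return np.r_[d/.4,(R0.inv()*R).as_rotvec()/(np.pi/4)].round(4).tolist()
def Rdown(yaw,tilt=0.): # yaw of tool x
    c,s=np.cos(yaw),np.sin(yaw); return Rn.from_matrix(np.array([[c,s,0],[s,-c,0],[0,0,-1.]]).T)*Rn.from_rotvec([tilt,0,0])
def tcp_stay(p,th,tilt,rg=.282,up=.032):
    return win(p,stayp(th,[rg,0,up],tilt))[0], Rdown(th+p[2]-np.pi/2,tilt)
E
python3 - <<'E'
from h import *
print(Rn.from_quat(env.get_obs()['orientation']).as_matrix().round(3))
p=np.load('p.npy')
c=env.calibration('top')
for q in [(320,221),(415,221),(415,283),(320,283)]:
    u=cv2.undistortPoints(np.array([[q]],float),c['camera_matrix'],c['distortion'])[0,0]; d=c['R'].T@[*u,1]; o=-c['R'].T@c['t']
    print((o+d*(.148-o[2])/d[2]).round(3))
print(rel([.30,-.25,.34],Rdown(np.radians(-24))))
pos,R=tcp_stay(p,p[4],0); print(pos,R.as_matrix().round(2).tolist())
E
```

```text
[[ 0.437 -0.9   -0.   ]
 [-0.9   -0.437 -0.   ]
 [ 0.     0.    -1.   ]]
[ 0.556 -0.354  0.148]
[ 0.549 -0.645  0.148]
[ 0.361 -0.637  0.148]
[ 0.369 -0.349  0.148]
[-0.4852, -0.4019, -0.2409, 0.0001, -0.0, -0.8913]
[0.49063935 0.10692055 0.0745    ] [[0.55, 0.83, 0.0], [0.83, -0.55, 0.0], [0.0, 0.0, -1.0]]
```

Request:
{"api": "arm_command", "payload": {
  "motion": [
    [[0.6,0,0,-0.12,0,0,-0.05],[0.6,0,0,-0.24,0,0,-0.2],[0.6,-0.12,-0.1,-0.24,0,0,-0.38],[0.6,-0.24,-0.2,-0.24,0,0,-0.56],[0.6,-0.36,-0.3,-0.24,0,0,-0.74],[0.6,-0.485,-0.4,-0.24,0,0,-0.89],[0.6,-0.485,-0.4,-0.24,0,0,-0.89],[0.6,-0.485,-0.4,-0.24,0,0,-0.89]]
  ]
}}

```text
time: 1.8
tcp_pos: [0.2999, -0.2465, 0.34]
orientation: [0.978, -0.206, 0.0, -0.0]
wrist_force: [-0.1, -1.0, -0.3]
finger_gap: 0.0559
```

Run:
```python
from h import *
print(rel([.40,-.08,.32],Rdown(np.radians(16))))
```

```text
[0.0607, -0.4818, 0.0503, -0.0003, -0.0012, -0.8851]
```

Request:
{"api": "arm_command", "payload": {
  "motion": [
    [[0.6,0.01,-0.08,0.01,0,0,-0.15],[0.6,0.02,-0.16,0.02,0,0,-0.3],[0.6,0.03,-0.24,0.03,0,0,-0.45],[0.6,0.04,-0.32,0.04,0,0,-0.6],[0.6,0.05,-0.4,0.05,0,0,-0.75],[0.6,0.06,-0.48,0.05,0,0,-0.885],[0.6,0.06,-0.48,0.05,0,0,-0.885]]
  ]
}}

```text
time: 2.5
tcp_pos: [0.4007, -0.0788, 0.32]
orientation: [0.99, 0.142, 0.001, -0.0]
wrist_force: [0.1, 0.3, -1.3]
finger_gap: 0.0559
```

Run:
```python
from h import *
p=np.load('p.npy'); pos,R=tcp_stay(p,p[4],0); pos[2]=.16; pos[1]-=.001
print(pos,rel(pos,R))
```

```text
[0.49063935 0.10592055 0.16      ] [0.3451, -0.3798, 0.4006, 0.0002, -0.0016, -0.8934]
```

Request:
{"api": "arm_command", "payload": {
  "motion": [
    [[0.6,0.07,-0.08,0.05,0,0,-0.18],[0.6,0.14,-0.16,0.12,0,0,-0.36],[0.6,0.21,-0.24,0.2,0,0,-0.54],[0.6,0.28,-0.31,0.28,0,0,-0.72],[0.6,0.345,-0.38,0.34,0,0,-0.893],[0.6,0.345,-0.38,0.4,0,0,-0.893],[0.6,0.345,-0.38,0.4,0,0,-0.893]]
  ]
}}

```text
time: 3.2
tcp_pos: [0.4893, 0.1056, 0.1574]
orientation: [0.881, 0.473, -0.002, -0.001]
wrist_force: [0.5, -0.1, -0.8]
finger_gap: 0.0561
```

```bash
cat > look.py <<'E'
import sys
from h import *
tag=sys.argv[1]
o=env.get_obs(); print({k:np.round(o[k],4).tolist() for k in('time','tcp_pos','joints','wrist_force','finger_gap')})
for n,c,f in(('side',(190,20,390,240),2.7),('top',(60,100,300,270),3.3)):
    im=env.get_image(n); x0,y0,x1,y1=c; np.save(f'pics/{tag}_{n}.npy',im)
    cv2.imwrite(f'pics/{tag}_{n}.png',cv2.resize(im[y0:y1,x0:x1,::-1],None,fx=f,fy=f,interpolation=cv2.INTER_CUBIC))
E
python3 look.py b
python3 - <<'E'
from h import *
p=np.load('p.npy'); pos,R=tcp_stay(p,p[4],0); pos[1]-=.001
print(pos,rel(pos,R))
E
```

```text
{'time': 3.2, 'tcp_pos': [0.4893, 0.1056, 0.1574], 'joints': [0.1194, 0.3776, 1.8566, 0.0003, 0.9118, -0.8669], 'wrist_force': [0.5211, -0.0721, -0.8499], 'finger_gap': 0.0561}
[0.49063935 0.10592055 0.0745    ] [0.0016, -0.0014, 0.2155, 0.0004, -0.0008, -0.0029]
```

View pics/b_side.png

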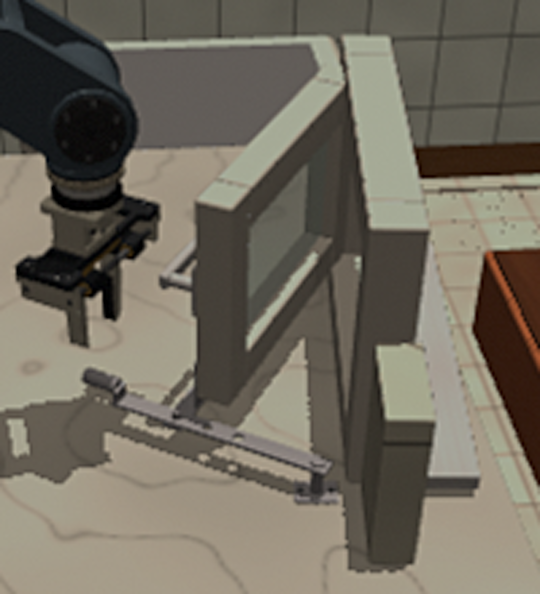

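View pics/b_top.png

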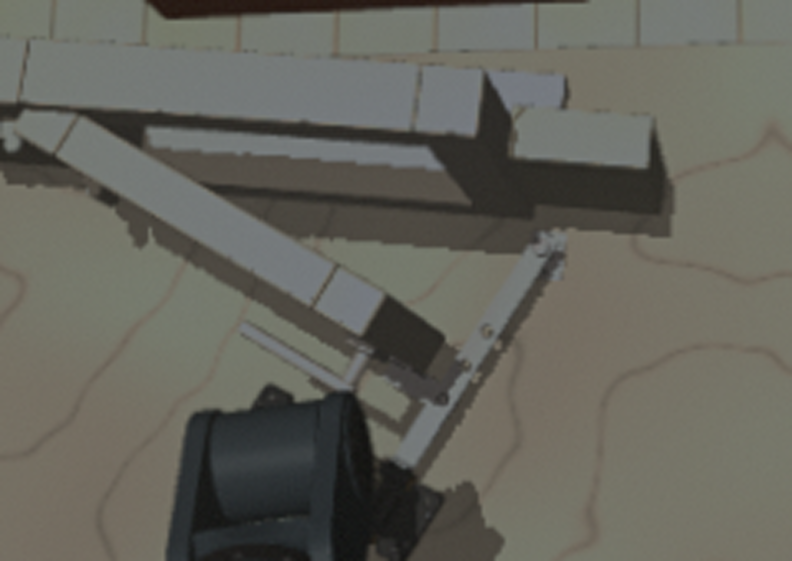

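Request:
{"api": "arm_command", "payload": {
  "motion": [
    [[0.6,0.0015,-0.0015,0.07,0,0,-0.003],[0.6,0.0015,-0.0015,0.14,0,0,-0.003],[0.6,0.0015,-0.0015,0.19,0,0,-0.003],[0.6,0.0015,-0.0015,0.215,0,0,-0.003],[0.6,0.0015,-0.0015,0.215,0,0,-0.003]]
  ]
}}

```text
time: 3.8
tcp_pos: [0.4908, 0.1052, 0.0751]
orientation: [0.881, 0.473, 0.0, 0.0]
wrist_force: [-0.4, -0.6, 1.1]
finger_gap: 0.056
```

Request:
{"api": "arm_command", "payload": {
  "motion": [
    [[0.2,0,0,0,0,0,0],[0.2,0,0,0,0,0,0],[0.15,0,0,0,0,0,0],[0.1,0,0,0,0,0,0],[0.1,0,0,0,0,0,0],[0.1,0,0,0,0,0,0]]
  ],
  "newtons": 20
}}

```text
time: 4.4
tcp_pos: [0.491, 0.1053, 0.0753]
orientation: [0.881, 0.473, 0.001, 0.0]
wrist_force: [-0.2, -0.1, 4.1]
finger_gap: 0.0206
```

```bash
python3 look.py c
```

```text
{'time': 4.4, 'tcp_pos': [0.491, 0.1053, 0.0753], 'joints': [0.1184, 0.5152, 1.9021, 0.0005, 0.7231, -0.8674], 'wrist_force': [-0.2382, -0.0595, 4.0651], 'finger_gap': 0.0206}
```

View pics/c_side.png

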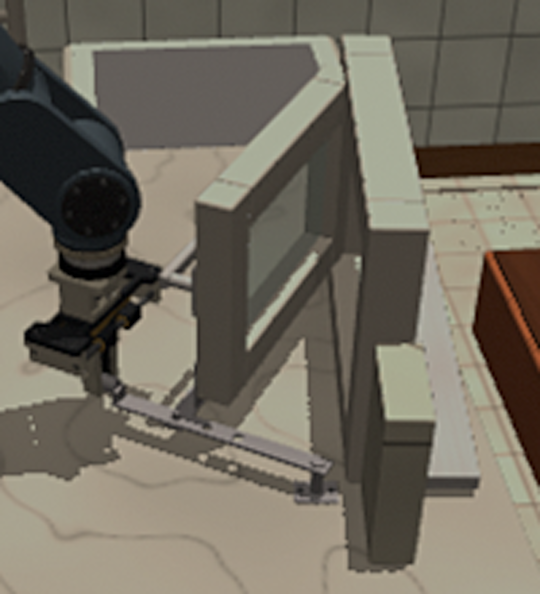

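Request:
{"api": "arm_command", "payload": {
  "motion": [
    [[0.1,0,0.004,-0.028,0.051,0,0],[0.1,0,0.009,-0.056,0.102,0,0],[0.1,0,0.0145,-0.084,0.153,0,0],[0.1,0,0.0145,-0.084,0.153,0,0],[0.1,0,0.0145,-0.084,0.153,0,0]]
  ],
  "newtons": 25
}}

```text
time: 5.0
tcp_pos: [0.4957, 0.1019, 0.1084]
orientation: [0.88, 0.472, -0.028, -0.052]
wrist_force: [2.0, -0.9, -1.4]
finger_gap: 0.0202
```

```bash
python3 - <<'E'
from h import *
p=np.load('p.npy')
o=env.get_obs(); R=Rn.from_quat(o['orientation']).as_matrix(); th=p[4]
print(o['wrist_force'],o['moment'])
# implied pivot: TCP minus r
t=o['tcp_pos']; Rm=R
y=Rm[:,1]; z=Rm[:,2]
piv=t+y*.282+z*.032; print('pivot implied',piv, 'model',win(p,[[0,0,.0425]]))
yaw=np.arctan2(R[1,0],R[0,0]); print(np.degrees(yaw)+90-np.degrees(p[2]))
for thd in (158,163,168,173,177):
    for tilt in (.12,):
        pos,RR=tcp_stay(p,np.radians(thd),tilt); print(thd,rel(pos,RR))
print('now',rel(*tcp_stay(p,np.radians(153.1),.12)))
E
python3 look.py d
```

```text
[ 2.03986814 -0.86943536 -1.40007231] [-0.19321429 -0.56047708  0.05978868]
pivot implied [ 0.72599891 -0.05070709  0.04333047] model [[ 0.72588325 -0.04859251  0.0425    ]]
153.02492983967167
158 [-0.0555, -0.0002, 0.0008, 0.0023, -0.0141, -0.1097]
163 [-0.1152, 0.0076, -0.0002, 0.0024, -0.0273, -0.22]
168 [-0.174, 0.0205, -0.0017, 0.0024, -0.0405, -0.3303]
173 [-0.2315, 0.0385, -0.0039, 0.0024, -0.0537, -0.4406]
177 [-0.2762, 0.0564, -0.0061, 0.0025, -0.0642, -0.5289]
now [0.0035, -0.0027, 0.0012, 0.0023, -0.0011, -0.0015]
{'time': 5.0, 'tcp_pos': [0.4957, 0.1019, 0.1084], 'joints': [0.0742, 0.4971, 1.8226, 0.0919, 0.9171, -0.9706], 'wrist_force': [2.0399, -0.8694, -1.4001], 'finger_gap': 0.0202}
```

View pics/d_side.png

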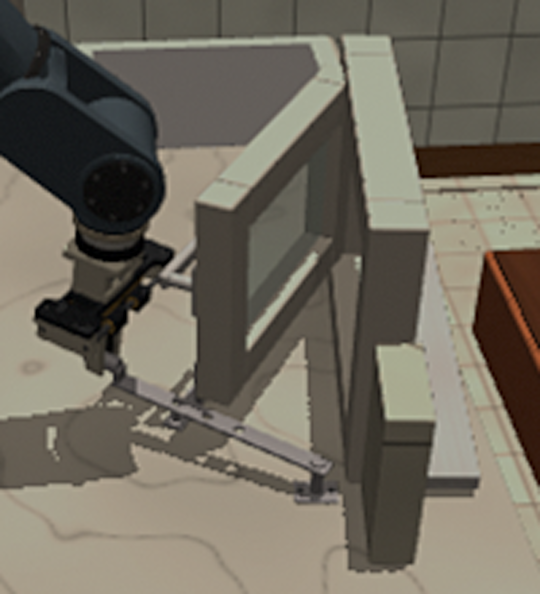

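Request:
{"api": "arm_command", "payload": {
  "motion": [
    [[0.1,-0.029,0,0,0,-0.006,-0.053],[0.1,-0.058,0.002,0,0,-0.013,-0.108],[0.1,-0.118,0.01,-0.001,0,-0.026,-0.218],[0.1,-0.177,0.023,-0.002,0,-0.039,-0.329],[0.1,-0.235,0.041,-0.004,0,-0.053,-0.439],[0.1,-0.28,0.059,-0.006,0,-0.063,-0.527],[0.1,-0.28,0.059,-0.006,0,-0.063,-0.527]]
  ]
}}

```text
time: 5.8
tcp_pos: [0.4548, -0.0061, 0.1079]
orientation: [0.762, 0.645, -0.037, -0.043]
wrist_force: [7.5, 0.8, -2.6]
finger_gap: 0.0201
```

```bash
python3 look.py e
python3 - <<'E'
from h import *
p=np.load('p.npy')
o=env.get_obs(); R=Rn.from_quat(o['orientation']).as_matrix()
print(o['tcp_pos']+R[:,1]*.282+R[:,2]*.032)
p[:2]=.726,-.0507; np.save('p2.npy',p)
for tilt in (.12,.06,0,-.05,-.1,-.13,-.145): print(tilt,rel(*tcp_stay(p,np.radians(177),tilt)))
E
```

```text
{'time': 5.8, 'tcp_pos': [0.4548, -0.0061, 0.1079], 'joints': [-0.1187, 0.4335, 1.9361, 0.0069, 0.8853, -1.5273], 'wrist_force': [7.5469, 0.8039, -2.6007], 'finger_gap': 0.0201}
[ 0.72764872 -0.05142156  0.044166  ]
0.12 [0.0, -0.0033, 0.0001, 0.0083, -0.0004, -0.002]
0.06 [-0.0, -0.0071, 0.0425, -0.0681, -0.0003, -0.002]
0 [-0.0, -0.0084, 0.085, -0.1445, -0.0002, -0.002]
-0.05 [-0.0, -0.0075, 0.1205, -0.2082, -0.0002, -0.002]
-0.1 [-0.0, -0.0048, 0.1558, -0.2719, -0.0001, -0.002]
-0.13 [-0.0, -0.0024, 0.177, -0.3101, -0.0001, -0.002]
-0.145 [-0.0, -0.0009, 0.1875, -0.3292, -0.0001, -0.002]
```

View pics/e_side.png

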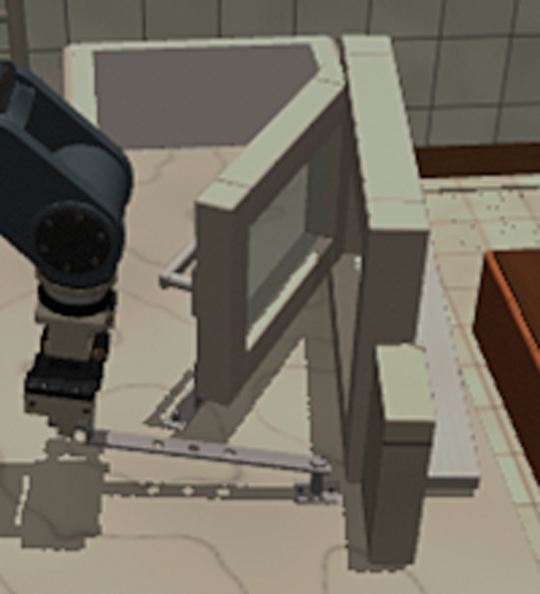

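View pics/e_top.png

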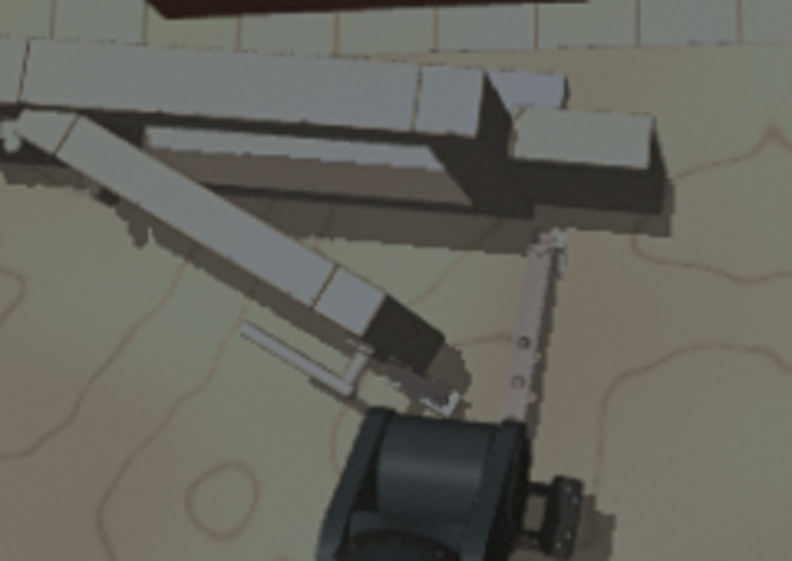

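Request:
{"api": "arm_command", "payload": {
  "motion": [
    [[0.1,0,0.003,0.021,-0.035,0,0],[0.1,0,0.001,0.0425,-0.07,0,0],[0.1,0,-0.001,0.064,-0.108,0,0],[0.1,0,-0.001,0.085,-0.146,0,0],[0.1,0,-0.001,0.12,-0.209,0,0],[0.1,0,0.002,0.155,-0.273,0,0],[0.1,0,0.004,0.177,-0.311,0,0],[0.1,0,0.004,0.177,-0.311,0,0]]
  ]
}}

```text
time: 6.7
tcp_pos: [0.4478, -0.0036, 0.0364]
orientation: [0.762, 0.644, 0.042, 0.05]
wrist_force: [-0.1, 1.0, -1.1]
finger_gap: 0.0206
```

Request:
{"api": "arm_command", "payload": {
  "motion": [
    [[0.1,0,0.001,0.005,-0.01,0,0],[0.1,0,0.002,0.011,-0.02,0,0],[0.1,0,0.002,0.011,-0.02,0,0]]
  ]
}}

```text
time: 7.0
tcp_pos: [0.4481, -0.0036, 0.0318]
orientation: [0.762, 0.644, 0.046, 0.055]
wrist_force: [-5.0, 1.5, -1.4]
finger_gap: 0.0201
```

```bash
python3 look.py f
python3 - <<'E'
from h import *
o=env.get_obs(); R=Rn.from_quat(o['orientation']).as_matrix()
print(o['tcp_pos']+R[:,1]*.282+R[:,2]*.032, R[:,2])
E
```

```text
{'time': 7.0, 'tcp_pos': [0.4481, -0.0036, 0.0318], 'joints': [-0.107, 0.5043, 2.1365, -0.0257, 0.3578, -1.4866], 'wrist_force': [-5.0217, 1.5388, -1.4218], 'finger_gap': 0.0201}
[ 0.72777784 -0.05102791  0.0403742 ] [ 0.14034229 -0.02410049 -0.98980968]
```

View pics/f_side.png

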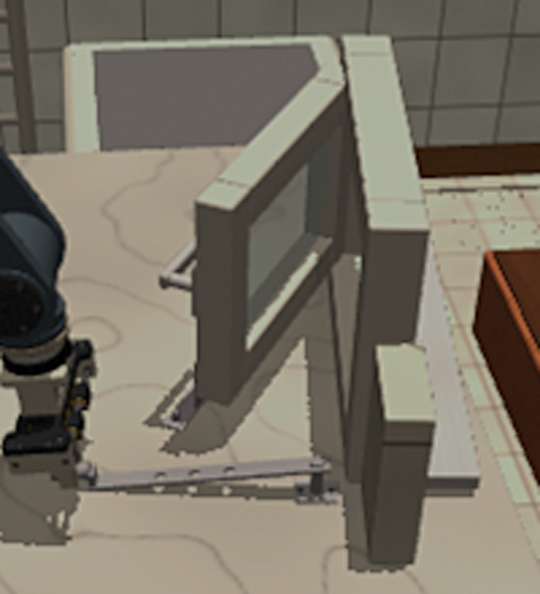

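Request:
{"api": "arm_command", "payload": {
  "motion": [
    [[0.5,0,0,0,0,0,0],[0.5,0,0,0,0,0,0],[0.5,0,0,0,0,0,0],[0.5,0,0,-0.08,0,0,0],[0.5,0,0,-0.18,0,0,0],[0.5,0,0,-0.3,0,0,0],[0.5,0,0,-0.4,0,0,0],[0.5,0,0,-0.4,0,0,0]]
  ]
}}

```text
time: 7.9
tcp_pos: [0.4276, 0.0001, 0.1952]
orientation: [0.762, 0.644, 0.049, 0.058]
wrist_force: [1.3, -0.7, -0.4]
finger_gap: 0.0464
```

```bash
python3 look.py g
```

```text
{'time': 7.9, 'tcp_pos': [0.4276, 0.0001, 0.1952], 'joints': [-0.1032, 0.1297, 2.0903, -0.0136, 0.7697, -1.4971], 'wrist_force': [1.3422, -0.696, -0.3977], 'finger_gap': 0.0464}
```

View pics/g_top.png

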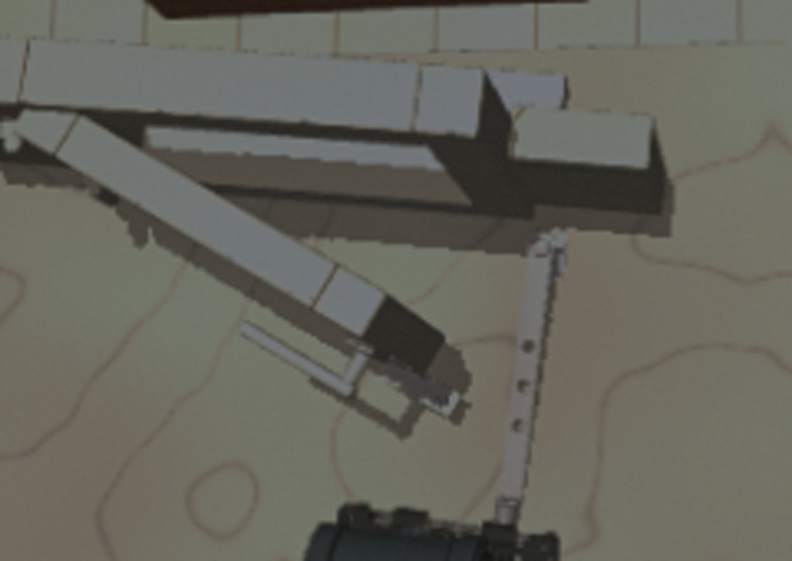

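View pics/g_side.png

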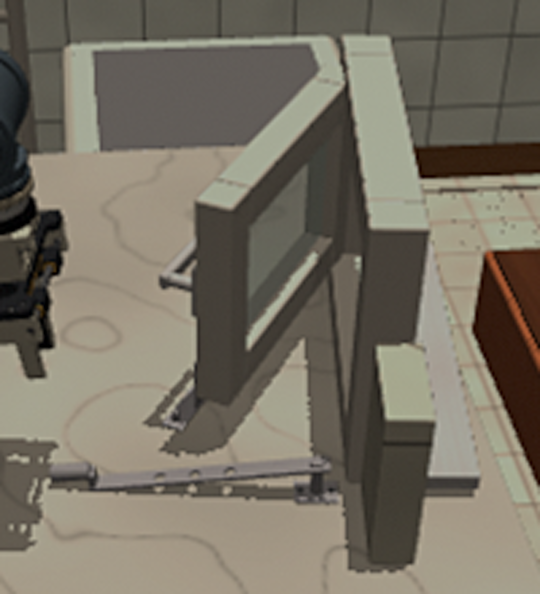

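Run:
```python
from h import *
p=np.load('p2.npy'); p[:2]=.7275,-.051; np.save('p2.npy',p)
f=lambda a:np.linalg.norm(sash(a,[-.012,-.4,0])[0,:2])
for r in (.18,.1,.103,.097):
    a=brentq(lambda a:f(a)-r,np.radians(8),np.radians(30)); q=sash(a,[-.012,-.4,.054])
    print(r,np.degrees(a),np.degrees(np.arctan2(q[0,1],q[0,0])),win(p,q))
af=brentq(lambda a:f(a)-.1,np.radians(8),np.radians(30)); as_=p[3]
yaw=p[2]-af+np.pi/2; R=Rdown(yaw); print('yaw',np.degrees(yaw))
def tgt(a,gap,t=.0075): 
    q=win(p,sash(a,[-t-gap,-.325,.312]))[0]; return q
for a,g in((as_,.06),(as_,.03),(as_,0),(as_-(as_-af)*.25,0),(as_-(as_-af)*.5,0),(as_-(as_-af)*.75,0),(af,.006),(af,0)):
    print(np.degrees(a).round(1),g,tgt(a,g).round(4))
print(rel(np.r_[tgt(as_,.06)[:2],.35],R))
```

```text
0.18 24.365963497056534 153.40620728981898 [[0.5768217  0.04746853 0.054     ]]
0.1 12.765315853185102 148.30604956168654 [[0.64898435 0.01092974 0.054     ]]
0.103 13.213825727116216 148.81512641801584 [[0.64606532 0.01206657 0.054     ]]
0.097 12.314415227672118 147.74865362136924 [[0.65192781 0.00980991 0.054     ]]
yaw 70.66379229858059
24.2 0.06 [0.5687 0.1395 0.312 ]
24.2 0.03 [0.5945 0.1242 0.312 ]
24.2 0 [0.6203 0.1088 0.312 ]
21.3 0 [0.6342 0.1006 0.312 ]
18.5 0 [0.6485 0.0931 0.312 ]
15.6 0 [0.6631 0.0863 0.312 ]
12.8 0.006 [0.6724 0.0822 0.312 ]
12.8 0 [0.6781 0.0802 0.312 ]
[0.403, 0.3479, -0.351, 0.1848, -0.0155, 0.2156]
```

Request:
{"api": "arm_command", "payload": {
  "motion": [
    [[0,0,0.03,-0.12,0.05,0,0.05],[0,0,0.06,-0.24,0.1,-0.005,0.1],[0,0.1,0.1,-0.351,0.185,-0.015,0.2156],[0,0.2,0.18,-0.351,0.185,-0.0155,0.2156],[0,0.3,0.26,-0.351,0.185,-0.0155,0.2156],[0,0.403,0.348,-0.351,0.185,-0.0155,0.2156],[0,0.403,0.348,-0.351,0.185,-0.0155,0.2156],[0,0.403,0.348,-0.351,0.185,-0.0155,0.2156]]
  ]
}}

```text
time: 8.8
tcp_pos: [0.5698, 0.1407, 0.347]
orientation: [0.815, 0.579, -0.002, -0.001]
wrist_force: [-0.1, 0.4, -0.6]
finger_gap: 0.0001
```

```bash
python3 look.py i
python3 - <<'E'
from h import *
R=Rdown(np.radians(70.66))
for q in [(.5945,.1242,.312),(.6145,.1125,.312),(.6203,.1088,.312),(.6342,.1006,.312),(.6485,.0931,.312),(.6631,.0863,.312),(.6724,.0822,.312)]: print(rel(q,R))
E
```

```text
{'time': 8.8, 'tcp_pos': [0.5698, 0.1407, 0.347], 'joints': [0.1627, 0.3401, 1.4108, 0.0002, 1.3944, -1.0721], 'wrist_force': [-0.0873, 0.3676, -0.5575], 'finger_gap': 0.0001}
[-0.0135, 0.0743, 0.0901, -0.0034, 0.002, 0.0003]
[-0.0246, 0.1312, 0.09, -0.0034, 0.002, 0.0003]
[-0.0285, 0.1479, 0.09, -0.0034, 0.002, 0.0003]
[-0.0364, 0.1875, 0.0899, -0.0034, 0.002, 0.0003]
[-0.0422, 0.2274, 0.0898, -0.0034, 0.002, 0.0003]
[-0.0462, 0.2675, 0.0897, -0.0034, 0.002, 0.0003]
[-0.0482, 0.2928, 0.0896, -0.0034, 0.002, 0.0003]
```

View pics/i_side.png

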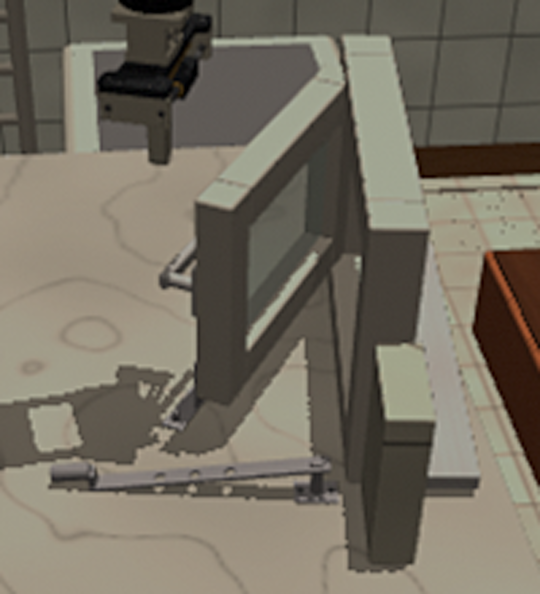

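View pics/i_top.png

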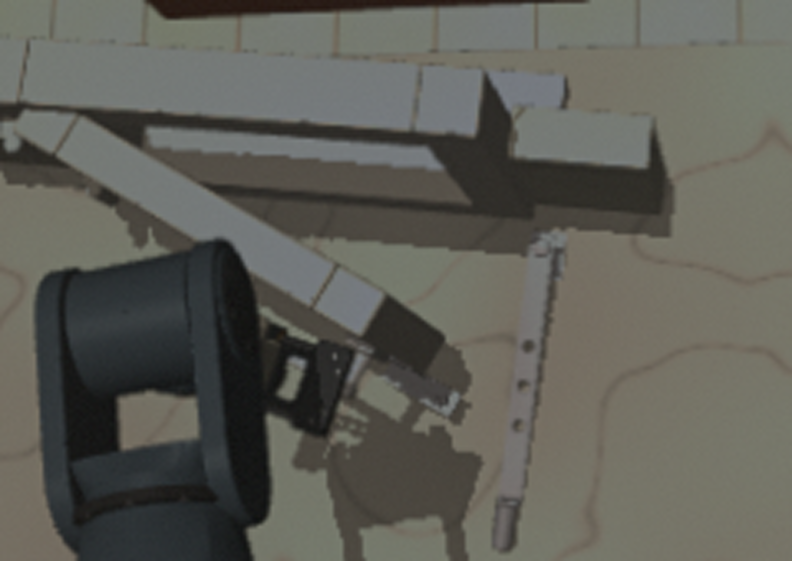

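Request:
{"api": "arm_command", "payload": {
  "motion": [
    [[0,0,0,0.045,0,0,0],[0,0,0,0.09,0,0,0],[0,-0.013,0.074,0.09,0,0,0],[0,-0.018,0.1,0.09,0,0,0],[0,-0.0246,0.131,0.09,0,0,0],[0,-0.0285,0.148,0.09,0,0,0],[0,-0.0285,0.148,0.09,0,0,0]]
  ]
}}

```text
time: 9.6
tcp_pos: [0.6207, 0.1082, 0.312]
orientation: [0.816, 0.578, -0.001, -0.001]
wrist_force: [-1.0, 0.3, 1.0]
finger_gap: 0.0005
```

Run:
```python
from h import *
print(env.get_obs()['wrist_force'])
R=Rdown(np.radians(70.66))
for q in [(.6342,.1006,.312),(.6485,.0931,.312),(.6631,.0863,.312),(.6724,.0822,.312)]: print(rel(q,R))
```

```text
[-1.00912443  0.28312971  0.95747146]
[-0.0067, 0.0383, -0.0001, -0.003, 0.002, -0.0008]
[-0.0126, 0.0782, -0.0002, -0.003, 0.002, -0.0008]
[-0.0165, 0.1183, -0.0003, -0.003, 0.002, -0.0008]
[-0.0184, 0.1436, -0.0004, -0.003, 0.002, -0.0008]
```

Request:
{"api": "arm_command", "payload": {
  "motion": [
    [[0,-0.003,0.019,0,0,0,0],[0,-0.0067,0.038,0,0,0,0],[0,-0.01,0.058,0,0,0,0],[0,-0.0126,0.078,0,0,0,0],[0,-0.0145,0.098,0,0,0,0],[0,-0.016,0.11,0,0,0,0],[0,-0.0165,0.118,0,0,0,0],[0,-0.0165,0.118,0,0,0,0]]
  ]
}}

```text
time: 10.4
tcp_pos: [0.6633, 0.086, 0.3117]
orientation: [0.816, 0.578, -0.001, -0.0]
wrist_force: [0.4, 1.0, -0.4]
finger_gap: 0.0004
```

```bash
python3 look.py j;  python3 - <<'E'
from h import *
p=np.load('p2.npy')
for n,c,f in(('side',(190,20,390,240),2.7),('top',(60,100,300,270),3.3)):
    overlay(n,np.load(f'pics/j_{n}.npy'),p[:3],np.radians(15.6),np.radians(176.5),-.15,f'pics/jo_{n}.png',c,f)
E
```

```text
{'time': 10.4, 'tcp_pos': [0.6633, 0.086, 0.3117], 'joints': [0.0597, 0.5243, 1.2215, -0.0008, 1.3987, -1.1725], 'wrist_force': [0.3753, 0.9694, -0.3584], 'finger_gap': 0.0004}
```

View pics/jo_side.png

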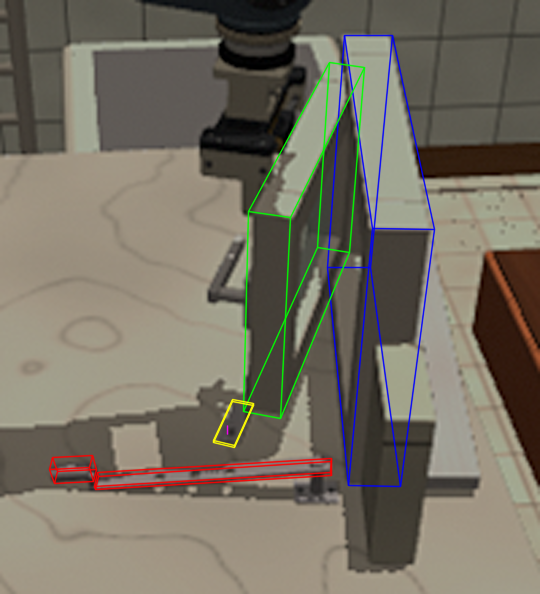

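View pics/jo_top.png

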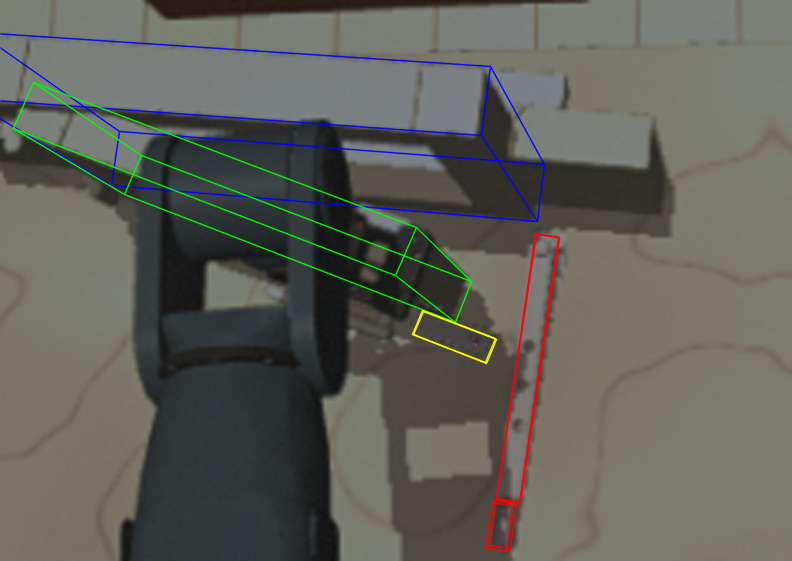

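Request:
{"api": "arm_command", "payload": {
  "motion": [
    [[0,-0.001,0.01,0,0,0,0],[0,-0.002,0.02,0,0,0,0],[0,-0.002,0.028,0,0,0,0],[0,-0.002,0.032,0,0,0,0],[0,-0.002,0.032,0,0,0,0],[0,0,0,0,0,0,0],[0,0,-0.1,0,0,0,0],[0,0,-0.2,0,0,0,0]]
  ]
}}

```text
time: 11.3
tcp_pos: [0.5865, 0.1128, 0.3115]
orientation: [0.816, 0.578, -0.001, -0.0]
wrist_force: [0.4, 0.8, 0.3]
finger_gap: 0.0006
```

Request:
{"api": "arm_command", "payload": {
  "motion": [
    [[0,0.06,-0.1,0,0,0,0],[0,0.12,-0.2,0,0,0,0],[0,0.2,-0.25,0,0,0,0],[0,0.2,-0.25,0,0,0,0]]
  ]
}}

```text
time: 11.7
tcp_pos: [0.5174, 0.2247, 0.3121]
orientation: [0.815, 0.579, -0.001, -0.001]
wrist_force: [0.5, -0.1, 1.2]
finger_gap: 0.0004
```

```bash
python3 look.py k;  python3 - <<'E'
from h import *
p=np.load('p2.npy')
s=np.load('pics/k_side.npy'); t=np.load('pics/k_top.npy')
cv2.imwrite('pics/k2_top.png',cv2.resize(t[150:260,170:270,::-1],None,fx=5.4,fy=5.4,interpolation=cv2.INTER_CUBIC))
cv2.imwrite('pics/k2_side.png',cv2.resize(s[150:220,200:330,::-1],None,fx=6,fy=6,interpolation=cv2.INTER_CUBIC))
for n,c,f,im in(('side',(200,150,330,220),6,s),('top',(170,150,270,260),5.4,t)):
    overlay(n,im,p[:3],np.radians(13.2),np.radians(176.5),-.15,f'pics/ko_{n}.png',c,f)
E
```

```text
{'time': 11.7, 'tcp_pos': [0.5174, 0.2247, 0.3121], 'joints': [0.3269, 0.3172, 1.5262, 0.0006, 1.3003, -0.9086], 'wrist_force': [0.5378, -0.1232, 1.2446], 'finger_gap': 0.0004}
```

View pics/k2_side.png

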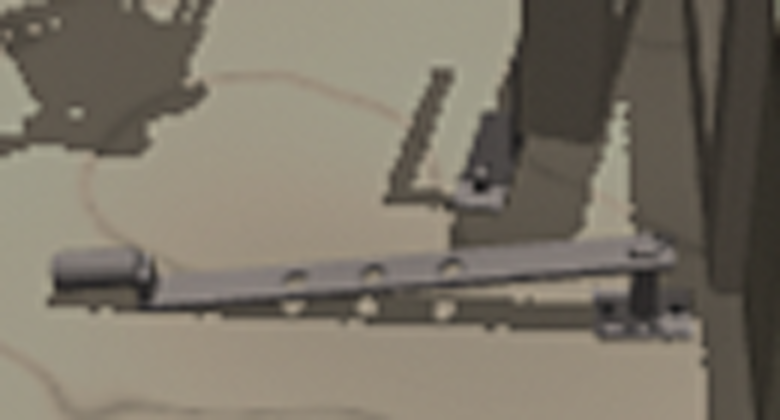

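View pics/ko_side.png

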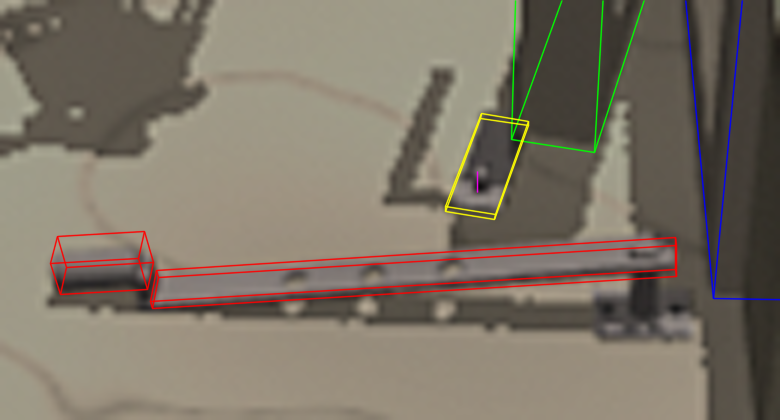

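View pics/k2_top.png

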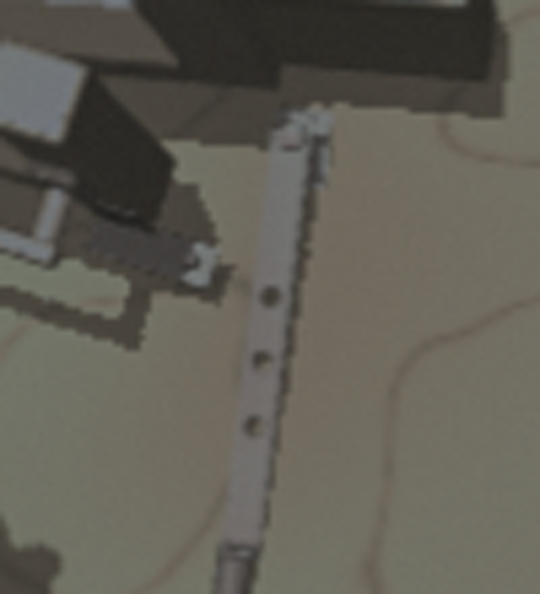

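View pics/ko_top.png

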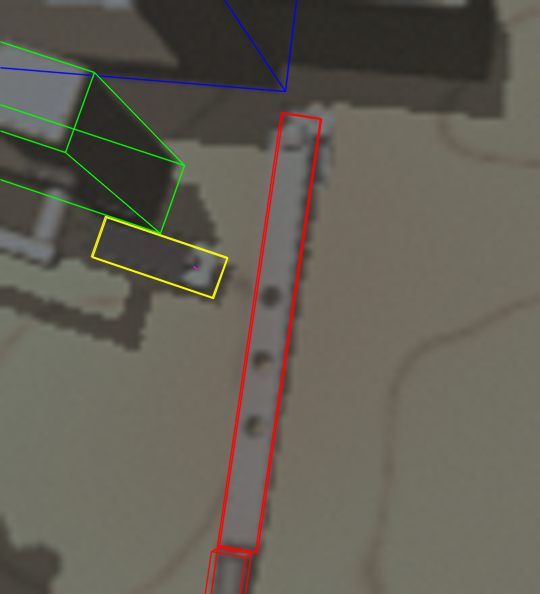

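Run:
```python
from h import *
for n in 'gk':
    s=np.load(f'pics/{n}_side.npy')[:,:,::-1]
    A=cv2.resize(s[80:180,255:305],None,fx=6,fy=6,interpolation=cv2.INTER_CUBIC)
    B=cv2.resize(s[80:180,255:305],None,fx=6,fy=6,interpolation=cv2.INTER_CUBIC)
    t=np.load(f'pics/{n}_top.npy')[:,:,::-1]
    T=cv2.resize(t[150:230,140:215],None,fx=6,fy=6,interpolation=cv2.INTER_CUBIC)
    T=cv2.convertScaleAbs(T,alpha=1.6)
    H=np.zeros((600,760,3),np.uint8); H[:600,:300]=A; H[:480,310:760]=T
    cv2.imwrite(f'pics/cmp_{n}.png',H)
```

```text
(no output)
```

View pics/cmp_g.png

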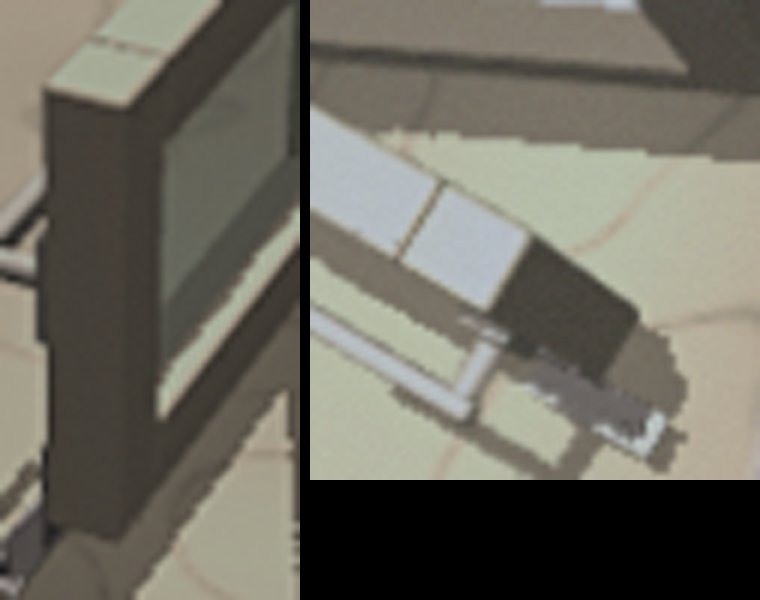

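View pics/cmp_k.png

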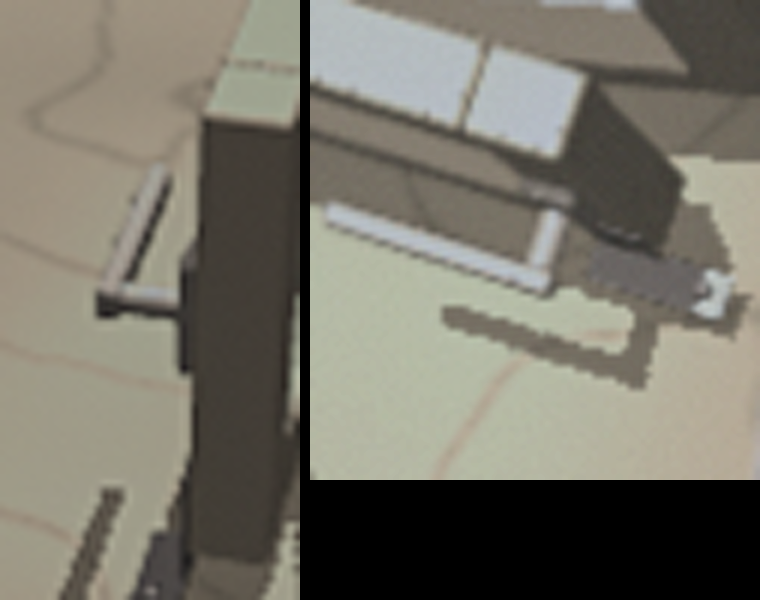

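```bash
cat > ang.py <<'E'
from h import *
p=np.load('p2.npy'); a0=np.radians(24.37)
D=[('side',(0,-.375,.318),(47,90),(205,118)),('side',(.044,-.375,.318),(127,106),(296,127)),('side',(0,-.375,.058),(50,525),(193,557)),
('top',(.044,-.375,.318),(530,234),(585,74)),('top',(0,-.375,.318),(490,310),(560,158)),('top',(.044,-.375,.058),(638,315),(683,180)),('top',(0,-.375,.058),(605,380),(657,252))]
pr=lambda n,q,a:proj(n,win(p,sash(a,q)))[0]
def r(a): return np.concatenate([pr(n,q,a[0])-pr(n,q,a0)-(np.array(k)-g)/6 for n,q,g,k in D])
s=least_squares(r,[.23],loss='soft_l1'); print(np.degrees(s.x)); print(r(s.x).reshape(-1,2).round(2).tolist())
for n,q,g,k in D:
    print(n,np.degrees(least_squares(lambda a:pr(n,q,a[0])-pr(n,q,a0)-(np.array(k)-g)/6,[.23]).x))
a=s.x[0]; print('pin r mm',1e3*np.linalg.norm(sash(a,[-.012,-.4,0])[0,:2]))
E
python3 ang.py
```

```text
[12.53870562]
[[0.18, 0.18], [-0.26, -0.17], [-0.43, -0.19], [-0.13, 0.1], [0.29, -0.13], [-0.01, 0.01], [1.31, -0.17]]
side [12.62562084]
side [12.42700164]
side [12.32270241]
top [12.48539259]
top [12.63103672]
top [12.53158662]
top [12.83990863]
pin r mm 98.49017516585495
```

Run:
```python
from h import *
R=Rn.from_quat([.762,.644,.046,.055])
P=np.array([.4481,-.0036,.0318]); z=R.as_matrix()[:,2]
print(rel(P-.12*z,R), P-.12*z)
```

```text
[-0.5965, -0.0214, 0.404, -0.1851, 0.0169, -0.2158] [ 0.43119553 -0.0006529   0.1505668 ]
```

Request:
{"api": "arm_command", "payload": {
  "motion": [
    [[0.5,-0.1,-0.03,0,-0.05,0,-0.05],[0.5,-0.2,-0.05,0.03,-0.1,0,-0.1],[0.5,-0.3,-0.05,0.1,-0.185,0.017,-0.2],[0.5,-0.4,-0.04,0.19,-0.185,0.017,-0.216],[0.5,-0.5,-0.03,0.29,-0.185,0.017,-0.216],[0.5,-0.5965,-0.0214,0.38,-0.185,0.017,-0.216],[0.5,-0.5965,-0.0214,0.404,-0.185,0.017,-0.216],[0.5,-0.5965,-0.0214,0.404,-0.185,0.017,-0.216]]
  ]
}}

```text
time: 12.6
tcp_pos: [0.4298, -0.0026, 0.1487]
orientation: [0.763, 0.643, 0.044, 0.054]
wrist_force: [-0.1, 0.3, -0.5]
finger_gap: 0.0461
```

```bash
python3 look.py l
python3 - <<'E'
from h import *
R=Rn.from_quat([.762,.644,.046,.055])
P=np.array([.4481,-.0036,.0318]); z=R.as_matrix()[:,2]
print(rel(P-.04*z,R),rel(P,R))
E
```

```text
{'time': 12.6, 'tcp_pos': [0.4298, -0.0026, 0.1487], 'joints': [-0.1087, 0.2231, 2.1215, -0.0162, 0.6581, -1.4962], 'wrist_force': [-0.0574, 0.3441, -0.4527], 'finger_gap': 0.0461}
[0.001, -0.0016, 0.2012, 0.0002, 0.0002, -0.0017] [0.001, -0.0016, 0.3012, 0.0002, 0.0002, -0.0017]
```

View pics/l_side.png

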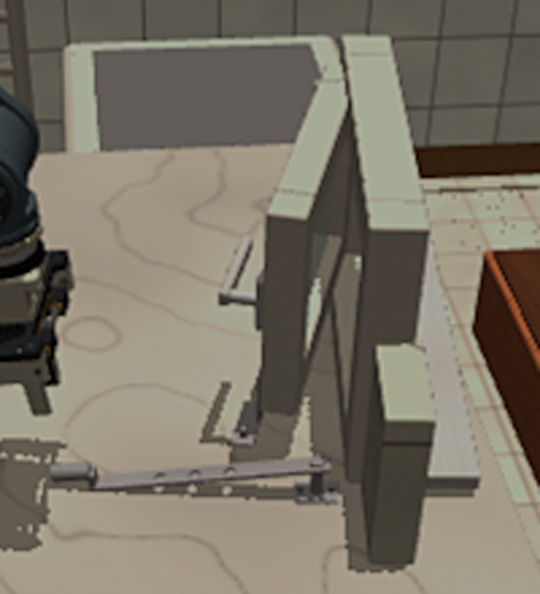

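Request:
{"api": "arm_command", "payload": {
  "motion": [
    [[0.5,0.001,-0.0015,0.1,0,0,0],[0.5,0.001,-0.0015,0.2,0,0,0],[0.5,0.001,-0.0015,0.27,0,0,0],[0.5,0.001,-0.0015,0.299,0,0,0],[0.5,0.001,-0.0015,0.299,0,0,0],[0.1,0.001,-0.0015,0.299,0,0,0],[0.1,0.001,-0.0015,0.299,0,0,0],[0.1,0.001,-0.0015,0.299,0,0,0]]
  ],
  "newtons": 25
}}

```text
time: 13.5
tcp_pos: [0.4486, -0.0036, 0.0339]
orientation: [0.762, 0.643, 0.047, 0.056]
wrist_force: [0.2, -0.9, -1.0]
finger_gap: 0.0271
```

Request:
{"api": "arm_command", "payload": {
  "motion": [
    [[0.1,0,0,0,0,0,0],[0.1,0,0,0,0,0,0],[0.1,0,0,0,0,0,0]]
  ]
}}

```text
time: 13.8
tcp_pos: [0.4488, -0.0036, 0.0341]
orientation: [0.762, 0.643, 0.047, 0.056]
wrist_force: [-0.3, 0.3, 0.8]
finger_gap: 0.0206
```

Run:
```python
from h import *
p=np.load('p2.npy'); o=env.get_obs(); R=Rn.from_quat(o['orientation']).as_matrix()
print(o['wrist_force'],o['finger_gap'],o['tcp_pos'])
print('piv',o['tcp_pos']+R[:,1]*.282+R[:,2]*.032, 'tilt',np.arcsin(R[2,1])) 
th=np.arctan2(R[1,0],R[0,0])+np.pi/2-p[2]; print(np.degrees(th))
for t in (-.145,-.1,-.05,0,.05,.1,.15,.2): print(t,rel(*tcp_stay(p,th,t)))
```

```text
[-0.25465551  0.27680522  0.84662448] 0.020612503761265912 [ 0.44879921 -0.00361607  0.03410982]
piv [ 0.72842867 -0.05121729  0.04356944] tilt 0.1463288394840676
176.90888596682026
-0.145 [0.0002, -0.0026, 0.0014, 0.0017, 0.0008, 0.0001]
-0.1 [0.0001, 0.0017, -0.0303, 0.059, 0.0008, 0.0001]
-0.05 [0.0001, 0.0082, -0.0651, 0.1226, 0.0008, 0.0001]
0 [0.0001, 0.0165, -0.0996, 0.1863, 0.0008, 0.0001]
0.05 [0.0001, 0.0264, -0.1337, 0.25, 0.0008, 0.0]
0.1 [0.0001, 0.038, -0.1672, 0.3136, 0.0008, 0.0]
0.15 [0.0, 0.0513, -0.2001, 0.3773, 0.0008, -0.0]
0.2 [0.0, 0.0663, -0.2323, 0.441, 0.0008, -0.0]
```

Request:
{"api": "arm_command", "payload": {
  "motion": [
    [[0.1,0,0.004,-0.03,0.059,0,0],[0.1,0,0.0106,-0.065,0.1226,0,0],[0.1,0,0.019,-0.1,0.1863,0,0],[0.1,0,0.0288,-0.134,0.25,0,0],[0.1,0,0.04,-0.167,0.3136,0,0],[0.1,0,0.0537,-0.2,0.377,0,0],[0.1,0,0.0687,-0.2323,0.441,0,0],[0.1,0,0.0687,-0.2323,0.441,0,0]]
  ]
}}

```text
time: 14.6
tcp_pos: [0.4627, -0.0059, 0.1308]
orientation: [0.76, 0.642, -0.065, -0.077]
wrist_force: [-0.6, -0.1, -0.8]
finger_gap: 0.0202
```

```bash
python3 - <<'E'
from h import *
p=np.load('p2.npy'); p[:2]=.7284,-.0512; np.save('p3.npy',p)
o=env.get_obs(); R=Rn.from_quat(o['orientation']).as_matrix()
print(o['wrist_force'],o['finger_gap'],o['tcp_pos'])
print('piv',o['tcp_pos']+R[:,1]*.282+R[:,2]*.032, 'tilt',np.arcsin(R[2,1])) 
for t in (176.9,172,167,162,157,152,148.1): print(t,rel(*tcp_stay(p,np.radians(t),.2)))
E
python3 look.py m
```

```text
[-0.56986729 -0.09467628 -0.77753971] 0.020188123954661748 [ 0.46267504 -0.00594255  0.13083772]
piv [ 0.7287446  -0.05133811  0.04312096] tilt -0.20122194391137949
176.9 [0.0001, -0.0007, 0.0026, -0.0016, 0.0007, -0.0002]
172 [0.0577, 0.0017, 0.002, -0.0015, 0.0224, 0.1065]
167 [0.1161, 0.0092, 0.0005, -0.0015, 0.0445, 0.2154]
162 [0.1736, 0.0215, -0.0021, -0.0015, 0.0666, 0.3243]
157 [0.2298, 0.0388, -0.0056, -0.0014, 0.0888, 0.4332]
152 [0.2843, 0.0608, -0.0101, -0.0014, 0.1109, 0.5421]
148.1 [0.3253, 0.0811, -0.0143, -0.0014, 0.1282, 0.627]
{'time': 14.6, 'tcp_pos': [0.4627, -0.0059, 0.1308], 'joints': [-0.1187, 0.4442, 1.8503, 0.011, 1.0481, -1.5271], 'wrist_force': [-0.5699, -0.0947, -0.7775], 'finger_gap': 0.0202}
```

View pics/m_side.png

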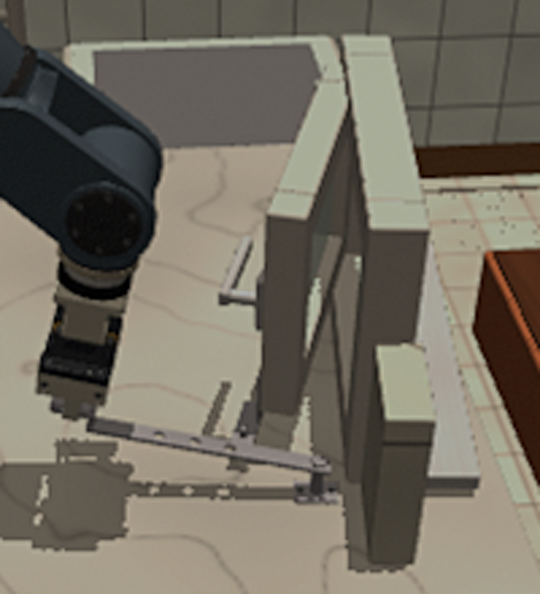

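Request:
{"api": "arm_command", "payload": {
  "motion": [
    [[0.1,0.058,0.0017,0,0,0.022,0.1065],[0.1,0.116,0.009,-0.001,0,0.0445,0.2154],[0.1,0.1736,0.0215,-0.003,0,0.0666,0.3243],[0.1,0.23,0.0388,-0.006,0,0.0888,0.4332],[0.1,0.284,0.061,-0.011,0,0.111,0.542],[0.1,0.326,0.0815,-0.015,0,0.128,0.629],[0.1,0.326,0.0815,-0.015,0,0.128,0.629],[0.1,0.326,0.0815,-0.015,0,0.128,0.629]]
  ]
}}

```text
time: 15.5
tcp_pos: [0.5155, 0.1179, 0.128]
orientation: [0.896, 0.432, -0.044, -0.09]
wrist_force: [-3.8, 4.2, 0.3]
finger_gap: 0.0201
```

```bash
python3 look.py n
python3 - <<'E'
from h import *
p=np.load('p3.npy')
o=env.get_obs(); R=Rn.from_quat(o['orientation']).as_matrix()
print('piv',o['tcp_pos']+R[:,1]*.282+R[:,2]*.032, 'tilt',np.arcsin(R[2,1]),np.degrees(np.arctan2(R[1,0],R[0,0])+np.pi/2-p[2])) 
s=np.load('pics/n_side.npy'); t=np.load('pics/n_top.npy')
for n,c,f,im in(('side',(220,150,330,220),7,s),('top',(150,150,270,240),6,t)):
    x0,y0,x1,y1=c
    cv2.imwrite(f'pics/n2_{n}.png',cv2.resize(im[y0:y1,x0:x1,::-1],None,fx=f,fy=f,interpolation=cv2.INTER_CUBIC))
E
```

```text
{'time': 15.5, 'tcp_pos': [0.5155, 0.1179, 0.128], 'joints': [0.072, 0.5232, 1.7226, 0.1559, 1.0503, -0.9145], 'wrist_force': [-3.7552, 4.2331, 0.3005], 'finger_gap': 0.0201}
piv [ 0.72638569 -0.05056083  0.04032292] tilt -0.20118652717829297 148.0321685832421
```

View pics/n2_side.png

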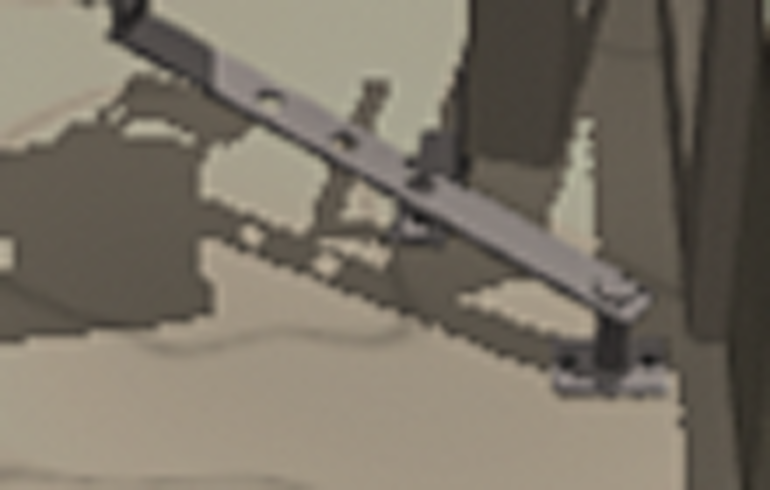

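View pics/n2_top.png

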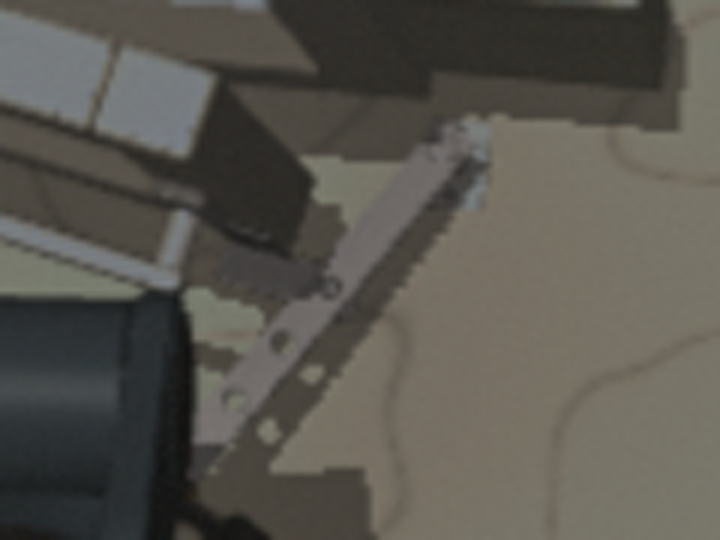

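Run:
```python
from h import *
p=np.load('p3.npy'); p[:2]=.7270,-.0508
for t in (.2,.17,.14,.11,.08,.05,.02,0.): print(t,rel(*tcp_stay(p,np.radians(148.0),t)), tcp_stay(p,np.radians(148.0),t)[0])
```

```text
0.2 [0.0007, 0.0004, -0.0048, -0.0015, 0.0012, 0.0005] [0.51588723 0.11755358 0.12988688]
0.17 [0.0007, -0.0017, 0.0164, -0.0397, 0.0012, 0.0005] [0.51393286 0.11911211 0.12174813]
0.14 [0.0007, -0.0031, 0.0376, -0.0779, 0.0012, 0.0005] [0.51217023 0.12051773 0.11353807]
0.11 [0.0007, -0.0039, 0.0589, -0.1161, 0.0012, 0.0005] [0.51060094 0.12176917 0.10526408]
0.08 [0.0008, -0.004, 0.0802, -0.1543, 0.0012, 0.0006] [0.5092264  0.12286532 0.0969336 ]
0.05 [0.0008, -0.0036, 0.1014, -0.1925, 0.0012, 0.0006] [0.50804783 0.12380517 0.08855413]
0.02 [0.0008, -0.0024, 0.1227, -0.2307, 0.0012, 0.0006] [0.50706631 0.12458789 0.08013322]
0.0 [0.0008, -0.0013, 0.1368, -0.2562, 0.0012, 0.0006] [0.50652187 0.12502206 0.0745    ]
```

Request:
{"api": "arm_command", "payload": {
  "motion": [
    [[0.1,0,-0.004,0.008,-0.02,0,0],[0.1,0,-0.005,0.0164,-0.04,0,0],[0.1,0,-0.006,0.027,-0.059,0,0],[0.1,0,-0.006,0.0376,-0.078,0,0],[0.1,0,-0.007,0.048,-0.097,0,0],[0.1,0,-0.007,0.059,-0.116,0,0],[0.1,0,-0.007,0.059,-0.116,0,0]]
  ]
}}

```text
time: 16.3
tcp_pos: [0.51, 0.1219, 0.1049]
orientation: [0.9, 0.434, -0.023, -0.048]
wrist_force: [5.4, -4.3, -2.1]
finger_gap: 0.0202
```

```bash
python3 look.py q
python3 - <<'E'
from h import *
s=np.load('pics/q_side.npy'); t=np.load('pics/q_top.npy')
for n,c,f,im in(('side',(220,150,330,220),7,s),('top',(150,150,270,240),6,t)):
    x0,y0,x1,y1=c
    cv2.imwrite(f'pics/q2_{n}.png',cv2.resize(im[y0:y1,x0:x1,::-1],None,fx=f,fy=f,interpolation=cv2.INTER_CUBIC))
E
```

```text
{'time': 16.3, 'tcp_pos': [0.51, 0.1219, 0.1049], 'joints': [0.1095, 0.5224, 1.7876, 0.0951, 0.9094, -0.8503], 'wrist_force': [5.4367, -4.2772, -2.13], 'finger_gap': 0.0202}
```

View pics/q2_side.png

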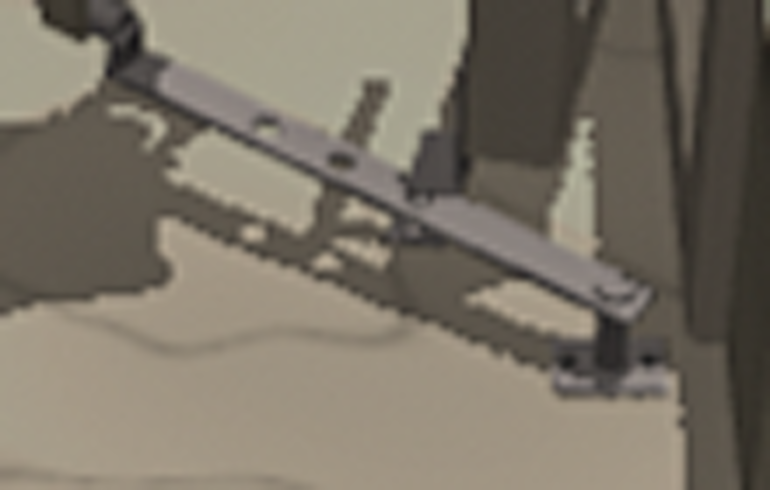

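View pics/q2_top.png

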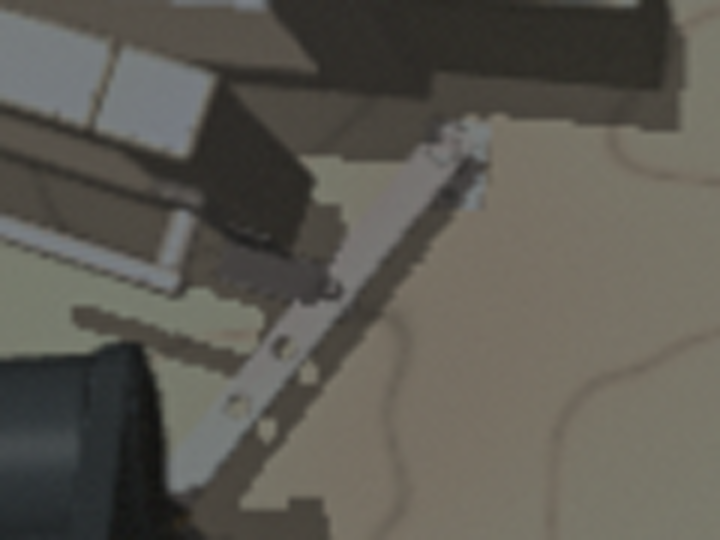

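Request:
{"api": "arm_command", "payload": {
  "motion": [
    [[0.1,0,0.001,0.013,-0.023,0,0],[0.1,0,0.001,0.026,-0.047,0,0],[0.1,0,0,0.039,-0.07,0,0],[0.1,0,0,0.052,-0.093,0,0],[0.1,0,-0.001,0.065,-0.117,0,0],[0.1,0,-0.001,0.074,-0.135,0,0],[0.1,0,-0.001,0.074,-0.135,0,0]]
  ]
}}

```text
time: 17.1
tcp_pos: [0.5074, 0.1241, 0.0773]
orientation: [0.901, 0.435, 0.001, 0.0]
wrist_force: [-9.5, -4.6, 26.7]
finger_gap: 0.0203
```

```bash
python3 look.py r
python3 - <<'E'
from h import *
s=np.load('pics/r_side.npy'); t=np.load('pics/r_top.npy')
for n,c,f,im in(('side',(220,150,330,220),7,s),('top',(150,150,270,240),6,t)):
    x0,y0,x1,y1=c
    cv2.imwrite(f'pics/r2_{n}.png',cv2.resize(im[y0:y1,x0:x1,::-1],None,fx=f,fy=f,interpolation=cv2.INTER_CUBIC))
E
```

```text
{'time': 17.1, 'tcp_pos': [0.5074, 0.1241, 0.0773], 'joints': [0.151, 0.5388, 1.8491, -0.0008, 0.7524, -0.7477], 'wrist_force': [-9.465, -4.587, 26.7413], 'finger_gap': 0.0203}
```

View pics/r2_side.png

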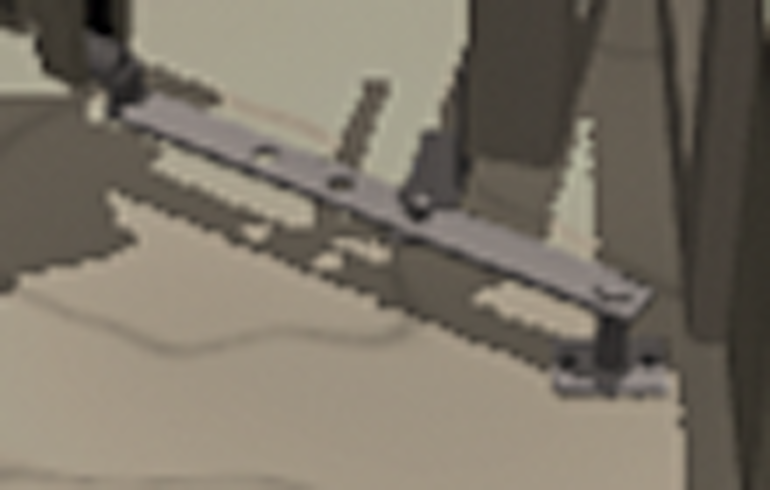

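View pics/r2_top.png

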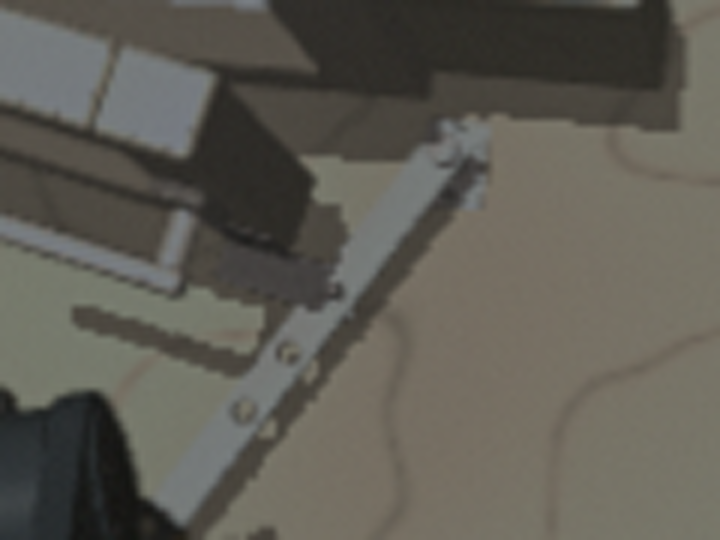

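Request:
{"api": "arm_command", "payload": {
  "motion": [
    [[0.1,0,0,-0.003,0,0,0],[0.1,0,0,-0.003,0,0,0]]
  ]
}}

```text
time: 17.4
tcp_pos: [0.5073, 0.1241, 0.0788]
orientation: [0.901, 0.434, 0.001, 0.0]
wrist_force: [-2.1, 0.6, 2.9]
finger_gap: 0.0206
```

Request:
{"api": "arm_command", "payload": {
  "motion": [
    [[0.5,0,0,0,0,0,0],[0.5,0,0,0,0,0,0],[0.5,0,0,0,0,0,0],[0.5,0,0,0,0,0,0],[0.5,0,0,-0.06,0,0,0],[0.5,0,0,-0.15,0,0,0],[0.5,0,-0.05,-0.25,0,0,0],[0.5,0,-0.1,-0.3,0,0,0]]
  ]
}}

```text
time: 18.2
tcp_pos: [0.4764, 0.1493, 0.2015]
orientation: [0.901, 0.434, 0.003, 0.001]
wrist_force: [-0.0, 0.3, -0.8]
finger_gap: 0.0467
```

Request:
{"api": "arm_command", "payload": {
  "motion": [
    [[0.5,-0.06,-0.08,-0.1,0,0,0],[0.5,-0.12,-0.18,-0.15,0,0,0],[0.5,-0.2,-0.28,-0.15,0,0,0],[0.5,-0.2,-0.28,-0.15,0,0,0]]
  ]
}}

```text
time: 18.6
tcp_pos: [0.335, 0.1563, 0.2611]
orientation: [0.901, 0.435, 0.003, 0.001]
wrist_force: [0.8, 0.8, -0.1]
finger_gap: 0.0467
```

```bash
python3 look.py s
python3 - <<'E'
from h import *
p=np.load('p2.npy')
s=np.load('pics/s_side.npy'); t=np.load('pics/s_top.npy')
for n,c,f,im in(('side',(220,150,330,220),7,s),('top',(150,150,270,240),6,t)):
    x0,y0,x1,y1=c
    cv2.imwrite(f'pics/s2_{n}.png',cv2.resize(im[y0:y1,x0:x1,::-1],None,fx=f,fy=f,interpolation=cv2.INTER_CUBIC))
    overlay(n,im,p[:3],np.radians(12.7),np.radians(148),0,f'pics/so_{n}.png',c,f)
E
```

```text
{'time': 18.6, 'tcp_pos': [0.335, 0.1563, 0.2611], 'joints': [0.3111, -0.0165, 2.0512, -0.001, 1.101, -0.5877], 'wrist_force': [0.7966, 0.8, -0.0751], 'finger_gap': 0.0467}
```

View pics/s2_side.png

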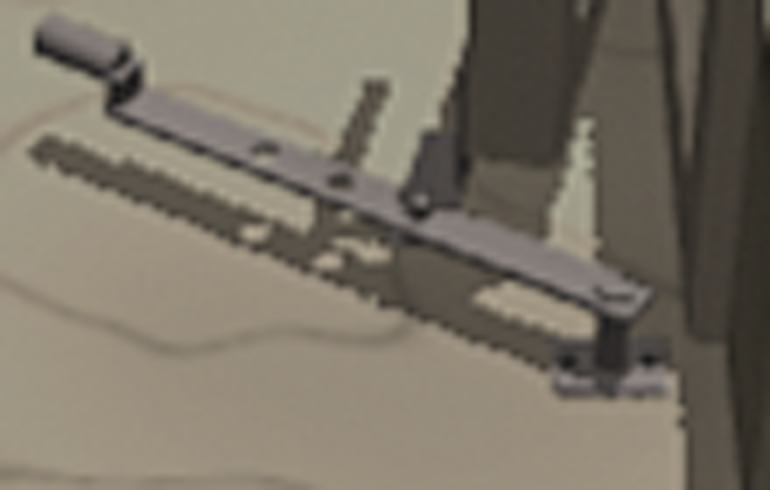

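View pics/so_side.png

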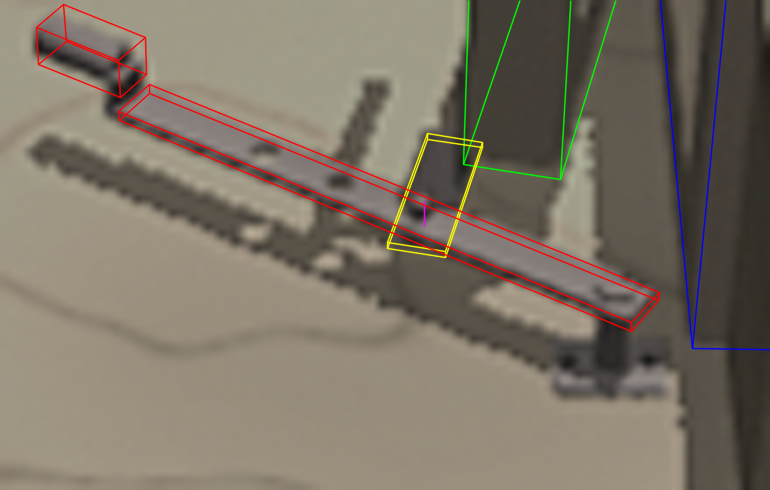

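View pics/s2_top.png

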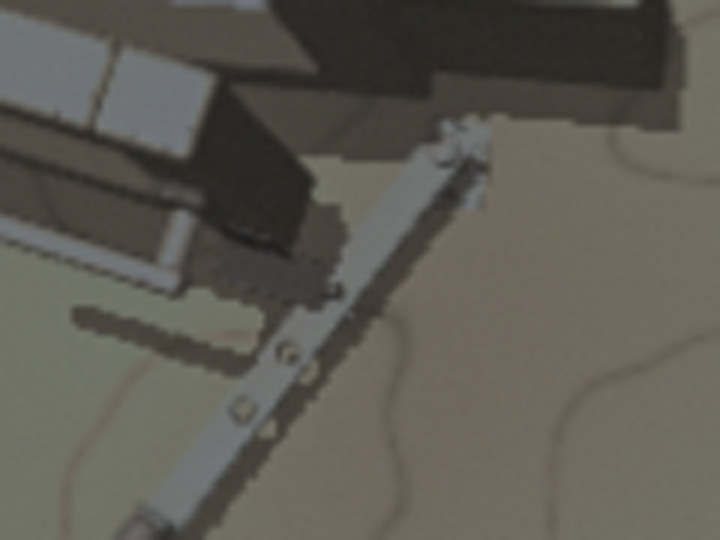

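Run:
```python
from h import *
H=np.zeros((600,760,3),np.uint8)
a={'side':cv2.imread('pics/a_side.png'),'top':cv2.imread('pics/a_top.png')}
s={n:np.load(f'pics/s_{n}.npy')[:,:,::-1] for n in a}
for r,d in enumerate((a,s)):
    for c,(n,x,y) in enumerate((('side',212,140),('top',155,222))):
        k=cv2.resize(d[n][y:y+36,x:x+45],None,fx=8,fy=8,interpolation=cv2.INTER_CUBIC)
        if n=='top': k=cv2.convertScaleAbs(k,alpha=1.6)
        H[r*300:r*300+288,c*380:c*380+360]=k
cv2.imwrite('pics/bulb.png',H)
cv2.imwrite('pics/s_full.png',s['side'])
```

```text
(no output)
```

View pics/bulb.png

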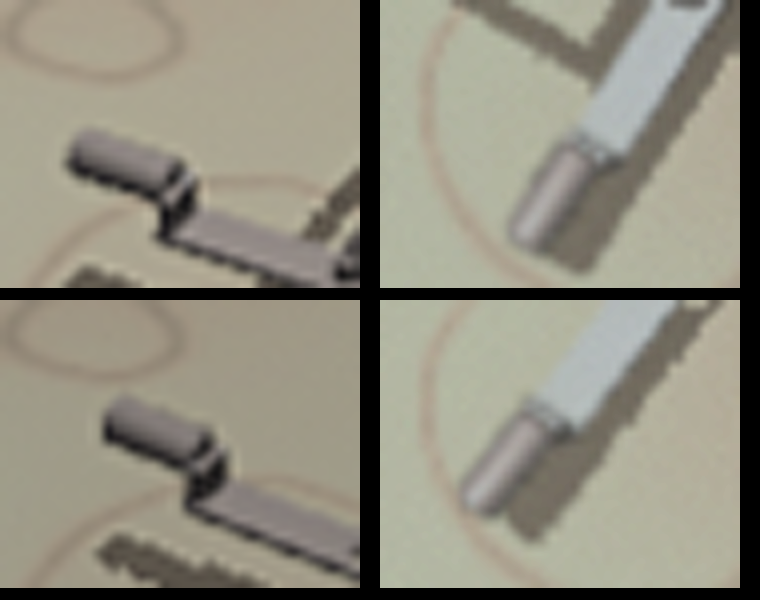

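View pics/s_full.png

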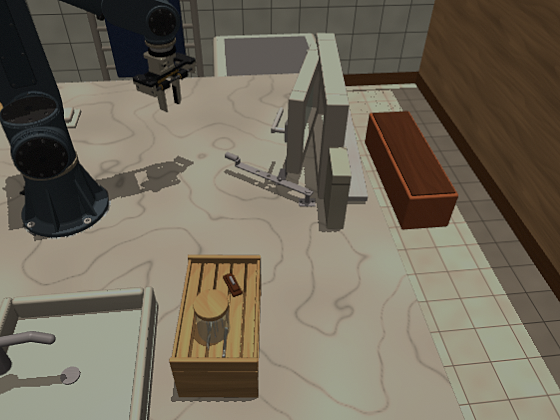

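Run:
```python
from h import *
p=np.load('p2.npy'); q=[.28,0,.02]
P=lambda n,th,t:proj(n,win(p,stayp(np.radians(th),q,t)))[0]
r=lambda v:np.r_[P('side',v[0],v[1])-P('side',153,0)-[33/8,-30/8],P('top',v[0],v[1])-P('top',153,0)-[-42/8,-37/8]]
s=least_squares(r,[148,0],x_scale=[1,.01]); print(s.x,r(s.x).round(2), s.x[1]*100,'mm lift at hole'); print(r([148,0]).round(2))
o=env.get_obs(); print(o['wrist_force'])
```

```text
[ 1.48212192e+02 -1.33890135e-03] [-0.06  0.04 -0.45  0.48] -0.13389013459328497 mm lift at hole
[ 0.14 -0.21 -0.72  0.27]
[ 0.5804037   0.47151425 -0.36932812]
```

Compared with the seated start, the stay's tilt is ≈0 and it points at 148.2°. It is fully down over the pin, the robot is clear, and the trays are untouched. I'm handing the job in.

Run:
```python
from workcell import env
print(env.job_done())
```

```text
the job is handed in; nothing more can be done
None
```

The window is now held on the stay's narrowest hole, and I handed the job in at about 18.7 s, well under the 72 s limit. I lifted the stay off the pin, laid its thick end on the ledge beside it and let go. I then pushed the sash in, took the stay again and dropped the hole nearest its pivot over the pin.

**Last checks:**
- **Stay on the pin:** the pin shows through the near hole in both views. Compared with the seated start, the stay points at 148.2° (148° wanted) and is level, about 0.1 mm off at the hole.
- **Pressing down:** the stay stopped at about the height expected for a full drop, with 27 N upward at the wrist. I eased that off before letting go, and the largest wrist reading at the end of any move was about 29 N.
- **Things on the tiers:** the jar and clip look unmoved in the final side view, and the arm kept clear of the tiers. I did not check the cup and brush on the lower tier separately.
- **Small disagreements:** the window model and the pictures differed by 1 to 2 pixels (about 3 to 4 mm) in places. I therefore judged the final position by change from the start. Before the drop that put the pin 98.5 mm from the pivot (100 mm nominal), within the hole's play.

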